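# Put retouched plaques up to dry and start the dryer

## Task

First turn the dryer's dial back to off (white pointer at the red dot), then put the freshly retouched porcelain plaques up to dry: lay each one lengthwise up the slope of the drying rack, flat across both wooden rails with its lower edge against the front lip, side by side without touching one another; once all of them are up, turn the dial so that its white pointer stands at the green clip. Also lay the wide brush level in the two forks of its white rest, with the middle of the brush over the middle of the rest, and leave the jar, the cup and the bowl where they stand.

Things in the scene. Friction and masses are not known exactly. Their poses are not given: they have to be found in the camera images.
- rack_bed: top of the fixed drying rack: two light-wood rails 16 mm wide, 350 mm long (along own y), centred at own x -46 mm (front, low) and +20 mm (rear), open between. Own x points up the slope, away from the robot, 20 deg above level; z is the slope's normal, 0 on top of the rails. Origin at mid-length, 62 mm above the bench. Room for four plaques, e.g. at y = -126, -42, 42, 126 mm
- lip (a point): middle of the dark wood lip's inner face, on the rails' top plane, at x = -55.5 mm of rack_bed. The lip runs along the whole front and stands 8 mm above the rails; a plaque against it has its centre at x = -0.5 mm of rack_bed
- plaque_a: white porcelain plaque with a green painted border and a red painted flower, 110 mm long (own x) by 50 mm wide (own y) by 10 mm thick, about 130 g. Origin at the centre of its underside, z out of the painted face. Starts lying flat on the bench, painted face up. May be absent
- plaque_b: white porcelain plaque with a green painted border and an orange painted flower, 110 mm long (own x) by 50 mm wide (own y) by 10 mm thick, about 130 g. Origin at the centre of its underside, z out of the painted face. Starts lying flat on the bench, painted face up. May be absent
- plaque_c: white porcelain plaque with a green painted border and a blue painted flower, 110 mm long (own x) by 50 mm wide (own y) by 10 mm thick, about 130 g. Origin at the centre of its underside, z out of the painted face. Starts lying flat on the bench, painted face up. May be absent
- plaque_d: white porcelain plaque with a green painted border and a black painted flower, 110 mm long (own x) by 50 mm wide (own y) by 10 mm thick, about 130 g. Origin at the centre of its underside, z out of the painted face. Starts lying flat on the bench, painted face up. May be absent
- brush: wide flat brush, 190 mm long along own x: wooden handle 18 mm wide, 12 mm thick from x = -95 to +45 mm, then brass ferrule 42 mm wide and grey bristles 38 mm wide up to x = +95 mm. Origin at mid-length on its underside, z up; it balances within 5 mm of the origin. About 60 g. Starts flat on the bench
- brush_rest: fixed white porcelain brush rest: base plate 90 x 56 mm, 10 mm thick, with two upright forks 8 mm thick at own x = -30 and +30 mm. Each fork's notch is 30 mm wide (own y), its flat bottom 35 mm above the bench, its prongs reach 47 mm. Origin at the centre of the underside; the brush lies along own x, either way round, with its handle in both notches
- control_box: fixed white control box of the dryer, 124 x 124 mm and 60 mm high, origin at the centre of its underside, with a black dial on top and ten black tick marks round it; vertical axis
- dial (a joint): angle of the dial, 0 to 4.6 rad, growing clockwise seen from above; turns with light friction (about 0.03 N m) and stays where it is left. At 0 the white pointer shows to the box's own -x, at the red dot (off), and the dial is against its stop
- dial_grip (a point): point on the dial's vertical axis at 93 mm above the bench, the height to grip. The dial has a bar grip 54 mm long (along the pointer's direction), 14 mm thick, from 68 to 100 mm above the bench, on a disc of 64 mm diameter
- pointer_tip (a point): tip of the dial's white pointer, 40 mm from the dial's axis, turning with it
- off_mark (a point): where the pointer tip stands when the dial is off, 40 mm from the dial's axis, just inside the red dot (10 mm) on the box's top
- clip_mark (a point): inner end of the green clip (16 x 10 x 8 mm) on top of the control box, 40 mm from the dial's axis: the pointer tip belongs here. The clip stays put during a run
- jar: clear jar with white cap, 60 mm across, 100 mm high, a bystander; origin at the centre of its underside
- cup: brown card cup, 80 mm across, 100 mm high, a bystander; origin at the centre of its underside
- bowl: blue ceramic bowl, 130 mm across, 55 mm high, a bystander; origin at the centre of its underside
Mind the look-alikes: they are no part of the job. Leave any purple look-alike of the control_box alone.

How it is judged:
On the way, in this order (a step that is already met when the one before it is completed fails the run):
1. the dial is turned back to its off stop, pointer at the red dot (value of joint dial below 0.15 rad), for 0.2 s.
2. every plaque lies on the sloping rack against its lip (x of plaque_a in the frame of rack_bed between -0.009 and 0.009 m and y of plaque_a in the frame of rack_bed between -0.165 and 0.165 m and z of plaque_a in the frame of rack_bed between -0.004 and 0.014 m and angle between the z axis of each of plaque_a, plaque_b, plaque_c, plaque_d and the z axis of rack_bed, either way round below 0.09 rad and angle between the x axis of each of plaque_a, plaque_b, plaque_c, plaque_d and the x axis of rack_bed, either way round below 0.2 rad and x of plaque_b in the frame of rack_bed between -0.009 and 0.009 m and y of plaque_b in the frame of rack_bed between -0.165 and 0.165 m and z of plaque_b in the frame of rack_bed between -0.004 and 0.014 m and x of plaque_c in the frame of rack_bed between -0.009 and 0.009 m and y of plaque_c in the frame of rack_bed between -0.165 and 0.165 m and z of plaque_c in the frame of rack_bed between -0.004 and 0.014 m and x of plaque_d in the frame of rack_bed between -0.009 and 0.009 m and y of plaque_d in the frame of rack_bed between -0.165 and 0.165 m and z of plaque_d in the frame of rack_bed between -0.004 and 0.014 m and distance between each of plaque_b, plaque_c, plaque_d and plaque_a above 0.051 m and distance between each of plaque_c, plaque_d and plaque_b above 0.051 m and distance between plaque_d and plaque_c above 0.051 m), for 0.3 s.
3. with the plaques up, the dial's pointer is turned to the green clip (horizontal distance between pointer_tip and clip_mark below 0.006 m), for 0.3 s.
At the end, for the whole second after the job is handed in: every plaque on both rails, within 9 mm of seated along the slope, 165 mm of mid-rack, 5 deg of flat, 11 deg of lengthwise, centres 51 mm apart; pointer tip within 6 mm of the clip mark; brush level (7 deg) in both forks, its middle within 22 mm along and 12 mm across of the rest's; all at rest (all of step 2 and horizontal distance between pointer_tip and clip_mark below 0.006 m and velocity of joint dial between -0.05 and 0.05 rad/s and x of brush in the frame of brush_rest between -0.022 and 0.022 m and y of brush in the frame of brush_rest between -0.012 and 0.012 m and z of brush in the frame of brush_rest between 0.03 and 0.052 m and angle between the z axis of brush and the z axis of brush_rest, either way round below 0.12 rad and angle between the x axis of brush and the x axis of brush_rest, either way round below 0.3 rad and linear speed of each of plaque_a, plaque_b, plaque_c, plaque_d, brush below 0.02 m/s); the robot touches nothing.
It fails at once if the jar is moved more than 30 mm or tipped (distance of jar from where it was at the start of the episode above 0.03 m or angle between jar's own z axis and vertical above 0.35 rad).
It fails at once if the cup is moved more than 30 mm or tipped (distance of cup from where it was at the start of the episode above 0.03 m or angle between cup's own z axis and vertical above 0.35 rad).
It fails at once if the bowl is moved more than 30 mm or tipped (distance of bowl from where it was at the start of the episode above 0.03 m or angle between bowl's own z axis and vertical above 0.35 rad).
Of plaque_a, plaque_b, plaque_c, plaque_d only 3 to 4 are there at a start; the rules pass over those that are not, and their reading is None.
At some moment in a run one of plaque_a, plaque_b, plaque_c, plaque_d, brush may be knocked a few centimetres aside while the robot is not near it.
Once in a run the grip may slacken for a moment while it holds something.
It also fails if it takes over 210 s, if anything falls off the work surface, if the arm or the gripper's body presses on something with over 40 N, if the wrist force passes 120 N, or if a joint passes its speed limit or range.

## Robot

A 6-joint arm with a two-finger parallel gripper is mounted at the origin on the work surface. World frame = base frame: x ahead of the robot, y to its left, z up, the work surface at z = 0. Lengths are in m, angles in rad, forces in N, time in s.
With the tool pointing down it reaches from about 0.375 to 0.975 m from the base axis. Payload 3.8 kg.
Tool frame: the origin (TCP) lies on the centre line of the jaws, within the pads' length; the fingertips stand 14 mm ahead of it and the grasp point (between the pads) lies 5 mm behind it; x points along the fingers, y is the direction in which the jaws open and shut, and the axes are right-handed (so a half turn about x gives the same grasp; the last joint's range is limited). The gripper opens to 85 mm and grips with 20 to 120 N. Pads are 22 mm wide; open, the fingers measure 114 mm over their backs; the gripper's body (76 mm by 85 mm) begins 54 mm behind the grasp point. The pads swing forward as they close: fully open they stand 13 mm farther back than shut.
Start: joints at [1.139, 0.264, 1.604, -0, 1.274, -0.037], TCP at [0.26, 0.623, 0.245] pointing down, gripper open.
Joint ranges: [-2.63, 2.63], [-0.94, 2.18], [0.31, 2.57], [-1.31, 4.45], [0, 2.66], [-2.55, 2.55]. Speed limits (rad/s): [2.57, 2.57, 3.14, 3.14, 3.14, 3.14].

## Interface

Orientations are given as a rotation vector (axis times angle).
In Python, from workcell import bot gives the robot as it stands.
- The arm moves only by the shell command python3 -m creep 'ROWS' [FORCE]. ROWS is JSON, a list of rows, each an object with "grip": the finger opening in cm, from 0 to 8.54; "dp": the shift along the tool's x, y, z in cm, a list of three; "rotation": the turn, a rotation vector about the tool's x, y, z in rad, a list of three. A call has 1 to 5 rows; each row is the pose to reach, as a shift and turn from the pose commanded when the call began, along the tool's axes at that moment; what a row does not reach only later rows make up. A row lasts 1/12 s, in which the tool goes at most 41.7 mm and 7.16 degrees, less where a joint would pass 70% of its speed; a pose out of reach is approached as far as the arm can. A call with a gripper value outside its range is refused whole. The fingers move at their own pace and stop on an object; FORCE is the grip in N (left out, the last holds). Time passes only in rows, so rows that repeat a pose let the fingers close. It gives the time, the measured TCP pose, the force and the opening at its end, in the units of the state.
- bot.read_state(): the state, without advancing time (a new reading comes with each control period).
- bot.read_camera(name): name is "scene" or "top" or "wrist"; returns (picture, depth): 420x560x3 uint8, red, green, blue; 420x560 float32, m along the optical axis (not along the pixel's ray), 0 where there is no reading.
- bot.get_calibration(name): a dict with "fx", "fy", "cx", "cy" (pixels), "rvec" (rotation vector, rad) and "tvec" (3), from world to camera coordinates, as OpenCV has them. Camera axes: x right, y down, z forward; pixel columns grow to the right and rows downward; lengths in m; the calibration is good to about 2 mm. A picture is of the moment at which its call begins: read the wrist's pose just before it. get_calibration takes no time and is no camera call; for the wrist camera it gives the pose at the moment of the call.
- bot.finish_job(): hands the job in, once; it reports no verdict.
The state is a dict: "time": time; "q": joint angles; "joint_vel": joint speeds; "joint_torque": joint torques, N m; "tool_pos": TCP position; "tcp_rot": TCP orientation; "wrist_force": force on the tool from outside, world axes, zero at the start; "torque": the same for the moment, N m; "width": opening from 0.0 (shut) to 1.0 (fully open).
Only numpy, scipy, OpenCV 4.12 (cv2) and the standard library are available. Lean on these libraries where they do the work, as an engineer would, in place of code of your own. Each camera call takes 0.05 s, during which the arm holds its last target.

## Working session

There is one attempt and no reset: what is moved stays moved. The work goes in short steps, Python scripts to look and compute and a shell command to move; the robot and the scene stay as the last step left them, time stands still between calls to the robot, and variables do not carry over. Pictures are saved under pics/ and viewed, and the job is handed in when it is done.

```bash
ls; mkdir -p pics; python3 - <<'E'
from workcell import bot
import cv2,numpy as np
print(bot.read_state())
for n in ["scene","top","wrist"]:
    c=bot.get_calibration(n); print(n,c)
    p,d=bot.read_camera(n)
    np.savez(f"pics/{n}0.npz",p=p,d=d)
    cv2.imwrite(f"pics/{n}0.png",cv2.cvtColor(p,cv2.COLOR_RGB2BGR))
E
```

```text
pics
{'time': 0.0, 'q': array([ 1.13909596e+00,  2.64745725e-01,  1.60539903e+00,  3.31532802e-06,
        1.27368774e+00, -3.68807341e-02]), 'joint_vel': array([ 0.0025171 , -0.00102022,  0.00174457, -0.00025886, -0.00066954,
        0.00091642]), 'joint_torque': array([ 1.83293494e-03, -5.15102971e+01, -3.67319655e+01,  1.79029457e-04,
        1.24689043e-02, -8.35803746e-06]), 'tool_pos': array([0.25932543, 0.62243072, 0.24395348]), 'tcp_rot': array([ 0.3080291 ,  1.54903874, -0.31146867]), 'wrist_force': array([0.03785301, 0.25176469, 0.18398887]), 'torque': array([-0.02633539,  0.00870126, -0.01275318]), 'width': 0.9972127575999262}
scene {'fx': 530.3314618341587, 'fy': 530.3314618341587, 'cx': 282.4164065974796, 'cy': 212.098616573395, 'rvec': array([ 1.00422874,  2.56431214, -0.93154167]), 'tvec': array([ 0.33960165, -0.22528885,  1.66513361])}
top {'fx': 465.92751821488855, 'fy': 465.92751821488855, 'cx': 278.7984202347668, 'cy': 209.6747127755009, 'rvec': array([ 2.15509011, -2.16454443,  0.12117037]), 'tvec': array([0.0296555 , 0.52190632, 1.30311947])}
wrist {'fx': 314.8818776589909, 'fy': 314.8818776589909, 'cx': 283.5403180845327, 'cy': 208.7895642794917, 'rvec': array([-2.37410406, -1.58499748, -0.26181779]), 'tvec': array([-0.67435051, -0.04247872,  0.38019324])}
```

View pics/scene0.png

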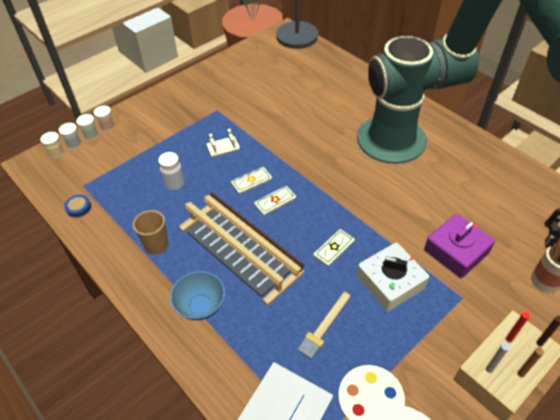

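View pics/top0.png

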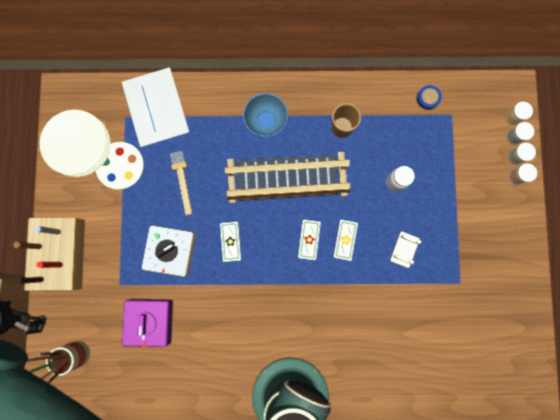

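View pics/wrist0.png

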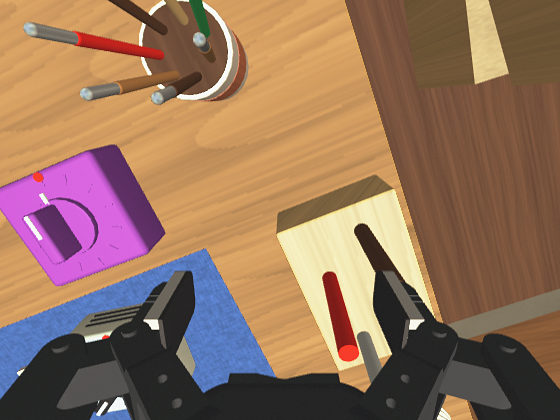

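Three plaques are visible in the top view: black at (230,241), red at (309,240) and orange at (345,240). The white control box is at (167,251). The purple look-alike at (147,323) is not part of the job. The brush is at (182,182), the rest at (406,250) and the rack at (288,178). I'll enlarge these to confirm.

```bash
cat > h.py <<'E'
from workcell import bot
import cv2,numpy as np
from scipy.spatial.transform import Rotation as R
def cal(n):
    c=bot.get_calibration(n);K=np.array([[c['fx'],0,c['cx']],[0,c['fy'],c['cy']],[0,0,1]])
    return K,R.from_rotvec(c['rvec']).as_matrix(),np.array(c['tvec'])
def onplane(C,uv,z):
    K,Rm,t=C
    uv=np.atleast_2d(np.asarray(uv,float))
    d=(np.linalg.inv(K)@np.c_[uv,np.ones(len(uv))].T).T@Rm
    o=-Rm.T@t
    return o+d*((z-o[2])/d[:,2])[:,None]
def proj(C,P):
    K,Rm,t=C
    q=(np.atleast_2d(P)@Rm.T+t)@K.T
    return q[:,:2]/q[:,2:]
def cloud(C,d):
    K,Rm,t=C
    v,u=np.mgrid[0:d.shape[0],0:d.shape[1]]
    X=np.stack([(u-K[0,2])/K[0,0]*d,(v-K[1,2])/K[1,1]*d,d],-1)
    return (X-t)@Rm
def save(name,img,s=1):
    cv2.imwrite('pics/'+name+'.png',cv2.cvtColor(cv2.resize(img,None,fx=s,fy=s,interpolation=cv2.INTER_CUBIC),cv2.COLOR_RGB2BGR))
E
python3 - <<'E'
from h import *
p=np.load('pics/top0.npz')['p']
save('t1',p[205:285,115:435],2.5); save('t2',p[225:350,115:205],4.8); save('t3',p[140:220,160:360],4)
s=np.load('pics/scene0.npz')['p']
save('s1',s[210:315,340:500],5)
E
```

```text
(no output)
```

View pics/t2.png

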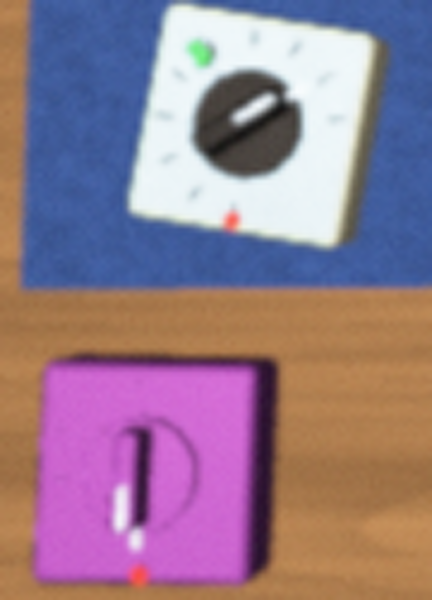

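View pics/t1.png

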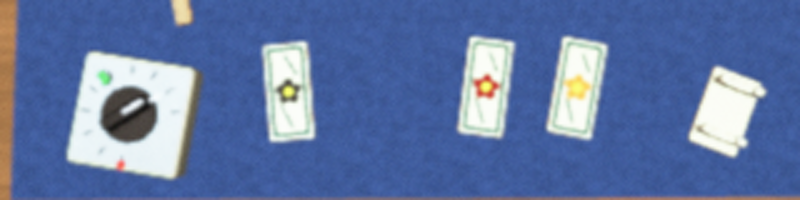

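View pics/t3.png

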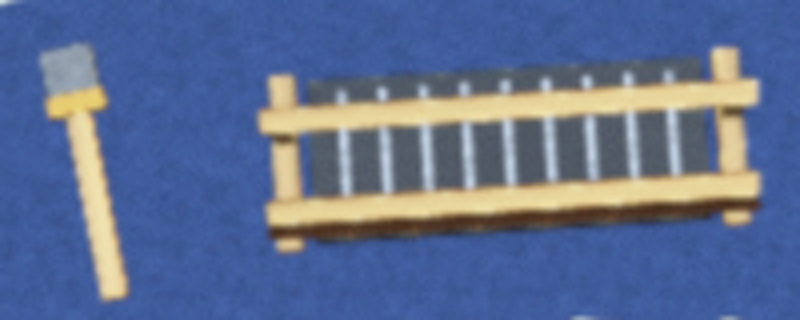

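View pics/s1.png

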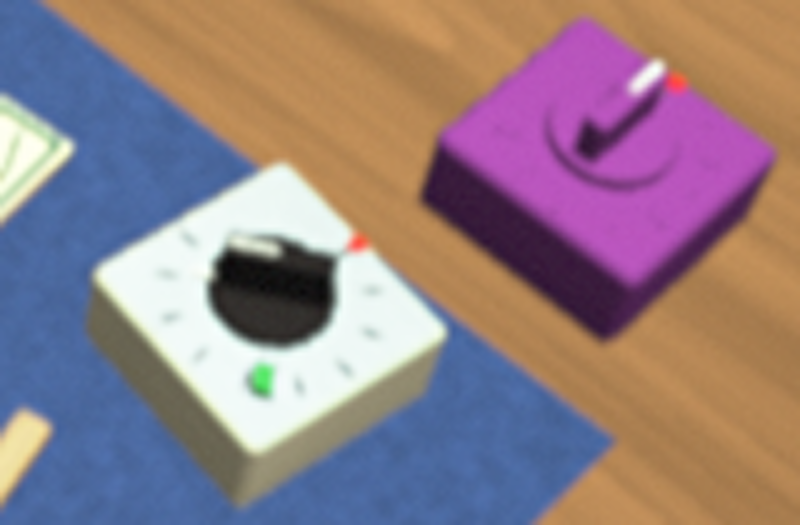

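```bash
cat > est.py <<'E'
from h import *
C=cal('top')
def mats(p):
    hsv=cv2.cvtColor(p,cv2.COLOR_RGB2HSV); return hsv
def rectw(mask,C,z):
    cs,_=cv2.findContours(mask.astype(np.uint8),cv2.RETR_EXTERNAL,cv2.CHAIN_APPROX_NONE)
    out=[]
    for c in cs:
        if cv2.contourArea(c)<60: continue
        W=onplane(C,c[:,0,:],z)[:,:2].astype(np.float32)
        (x,y),(a,b),th=cv2.minAreaRect(W*1000)
        if a<b: a,b=b,a; th+=90
        u=c[:,0,:].mean(0)
        out.append((u.round(),round(x,1),round(y,1),round(a,1),round(b,1),round((th+90)%180-90,1)))
    return out
if __name__=='__main__':
    f=np.load('pics/top0.npz');p=f['p'];d=f['d']
    hsv=mats(p)
    blue=(hsv[...,0]>100)&(hsv[...,0]<125)&(hsv[...,1]>110)
    nb=~blue; nb[:118]=0; nb[282:]=0; nb[:,:124]=0; nb[:,456:]=0
    for z in (0.01,0.06): 
        print(z)
        for r in rectw(nb,C,z): print(*r)
    X=cloud(C,d)
    for uv in [(167,251),(150,235),(230,225),(309,225),(345,225),(184,200),(160,240),(288,165),(288,191),(266,115),(403,177),(345,117)]:
        print(uv,X[uv[1],uv[0]].round(4))
E
python3 est.py
```

```text
0.01
[405. 249.] 407.5 -336.2 97.2 69.3 -21.7
[168. 251.] 407.2 345.8 141.7 133.5 80.3
[230. 241.] 433.9 168.6 116.4 57.9 4.4
[345. 240.] 436.7 -164.1 116.7 57.4 -11.6
[309. 239.] 437.8 -59.3 116.6 57.6 -8.0
[400. 178.] 615.0 -327.3 91.8 64.8 -50.6
[287. 176.] 621.4 1.0 371.2 135.1 -86.7
[182. 182.] 605.0 314.1 195.0 48.3 7.3
[454. 157.] 676.1 -490.3 239.9 11.9 -0.3
[344. 125.] 768.9 -173.1 89.5 57.9 89.7
[260. 128.] 772.6 84.9 93.7 34.4 63.6
[158. 129.] 778.8 378.7 156.4 94.1 -73.1
[129. 154.] 695.4 454.3 214.2 58.9 2.0
0.06
[405. 249.] 406.0 -322.9 93.6 66.7 -21.7
[168. 251.] 405.7 333.8 136.4 128.5 80.3
[230. 241.] 431.4 163.1 112.1 55.8 4.4
[345. 240.] 434.2 -157.2 112.4 55.3 -11.6
[309. 239.] 435.2 -56.2 112.3 55.5 -8.0
[400. 178.] 605.8 -314.3 88.4 62.4 -50.6
[287. 176.] 611.9 1.8 357.4 130.1 -86.7
[182. 182.] 596.2 303.3 187.7 46.5 7.3
[454. 157.] 664.7 -471.2 230.9 11.4 -0.3
[344. 125.] 753.9 -165.8 86.2 55.8 89.7
[260. 128.] 757.5 82.6 90.2 33.1 63.6
[158. 129.] 763.5 365.5 150.6 90.6 -73.1
[129. 154.] 683.2 438.2 206.2 56.7 2.0
(167, 251) [0.4039 0.3309 0.0878]
(150, 235) [0.449  0.385  0.0638]
(230, 225) [0.4803 0.1688 0.0113]
(309, 225) [ 0.479  -0.0595  0.0143]
(345, 225) [ 0.4791 -0.1643  0.0074]
(184, 200) [0.554  0.3036 0.0104]
(160, 240) [0.4353 0.3582 0.0585]
(288, 165) [0.6432 0.0009 0.0719]
(288, 191) [0.5732 0.001  0.0481]
(266, 115) [0.8089 0.0644 0.0081]
(403, 177) [ 0.6028 -0.3134  0.0965]
(345, 117) [ 0.8001 -0.1702  0.0125]
```

```bash
cat >> h.py <<'E'
def tool():
    s=bot.read_state(); return np.array(s['tool_pos']),R.from_rotvec(s['tcp_rot']),s
def Rdown(yaw,tilt=None):
    # tool x down, y along yaw (deg) horizontally
    a=np.radians(yaw); x=np.array([0,0,-1.]); y=np.array([np.cos(a),np.sin(a),0]); return np.c_[x,y,np.cross(x,y)]
def go(p,Rt,verbose=True):
    t,r,s=tool(); M=r.as_matrix()
    Rt=Rt if isinstance(Rt,np.ndarray) else Rt.as_matrix()
    dp=M.T@(np.array(p)-t)*100; rv=R.from_matrix(M.T@Rt).as_rotvec()
    print('dp cm',dp.round(2).tolist(),'rot',rv.round(3).tolist(),'| calls',round(max(np.linalg.norm(dp)/20.8,np.degrees(np.linalg.norm(rv))/35.8),2))
def stat():
    t,r,s=tool();M=r.as_matrix()
    print('t',round(s['time'],2),'tcp',t.round(4),'x',M[:,0].round(3),'yaw',np.degrees(np.arctan2(M[1,1],M[0,1])).round(1),'q',np.round(s['q'],2),'F',np.round(s['wrist_force'],1),'w',round(s['width'],3))
E
python3 - <<'E'
from h import *
stat()
K,Rm,t=cal('wrist'); o=-Rm.T@t
p,r,s=tool(); M=r.as_matrix()
print('cam in tool',M.T@(o-p),'cam z axis in tool',M.T@Rm[2],'cam x',M.T@Rm[0])
f=np.load('pics/top0.npz');im=f['p'];C=cal('top')
hsv=cv2.cvtColor(im,cv2.COLOR_RGB2HSV)
sub=np.zeros(im.shape[:2],bool); sub[228:275,143:193]=1
dark=sub&(hsv[...,2]<110); 
red=sub&((hsv[...,0]<8)|(hsv[...,0]>172))&(hsv[...,1]>130); gr=sub&(hsv[...,0]>45)&(hsv[...,0]<80)&(hsv[...,1]>90)
for n,m,z in(('dark',dark,.068),('red',red,.06),('green',gr,.066)):
    v,u=np.nonzero(m); print(n,len(u),onplane(C,[[u.mean(),v.mean()]],z))
W=onplane(C,[[167,251]],.06)
E
```

```text
t 0.15 tcp [0.2594 0.6226 0.2442] x [-0.001 -0.002 -1.   ] yaw 67.4 q [ 1.14  0.26  1.61 -0.    1.27 -0.04] F [-0.5  0.1  0.1] w 1.003
cam in tool [-0.1282268   0.00029555 -0.08369474] cam z axis in tool [9.46021856e-01 6.70651606e-04 3.24102140e-01] cam x [-3.66828412e-04  9.99999434e-01 -9.98523277e-04]
dark 374 [[0.40093823 0.32931216 0.068     ]]
red 3 [[0.35066079 0.3483386  0.06      ]]
green 13 [[0.44646359 0.36661269 0.066     ]]
```

```bash
python3 -c "
from h import *
go([.402,.330,.235],Rdown(29))"
```

```text
dp cm [0.96, -21.52, 24.42] rot [0.67, 0.001, 0.002] | calls 1.57
```

```bash
python3 -m creep '[{"grip":8.5,"dp":[0.9,-13,15],"rotation":[0.42,0,0]},{"grip":8.5,"dp":[0.9,-13,15],"rotation":[0.42,0,0]},{"grip":8.5,"dp":[0.9,-13,15],"rotation":[0.42,0,0]},{"grip":8.5,"dp":[0.9,-13,15],"rotation":[0.42,0,0]},{"grip":8.5,"dp":[0.9,-13,15],"rotation":[0.42,0,0]}]'; python3 -c "
from h import *
go([.402,.330,.235],Rdown(29))"
```

```text
time: 0.57
tool_pos: [0.3486, 0.4425, 0.2356]
tcp_rot: [0.637, 1.474, -0.64]
wrist_force: [1.6, 1.0, 0.0]
width: 0.991
dp cm [0.08, -3.8, 11.86] rot [0.248, 0.001, 0.001] | calls 0.6
```

```bash
python3 -m creep '[{"grip":8.5,"dp":[0,-3.8,11.8],"rotation":[0.25,0,0]},{"grip":8.5,"dp":[0,-3.8,11.8],"rotation":[0.25,0,0]},{"grip":8.5,"dp":[0,-3.8,11.8],"rotation":[0.25,0,0]},{"grip":8.5,"dp":[0,-3.8,11.8],"rotation":[0.25,0,0]}]'; python3 - <<'E'
from h import *
stat(); C=cal('wrist');p,d=bot.read_camera('wrist');save('w1',p);np.savez('pics/w1.npz',p=p,d=d)
stat()
E
```

```text
time: 0.9
tool_pos: [0.4036, 0.3276, 0.2359]
tcp_rot: [0.83, 1.403, -0.835]
wrist_force: [-0.7, 0.5, 0.1]
width: 0.995
t 0.9 tcp [0.4036 0.3276 0.2359] x [ 0.001 -0.004 -1.   ] yaw 28.7 q [ 0.64 -0.02  1.94 -0.    1.22  0.14] F [-0.7  0.5  0.1] w 0.995
t 0.95 tcp [0.4026 0.3303 0.2361] x [ 0.    -0.001 -1.   ] yaw 28.7 q [ 0.64 -0.02  1.94 -0.    1.22  0.14] F [-0.1  1.2 -1. ] w 0.995
```

View pics/w1.png

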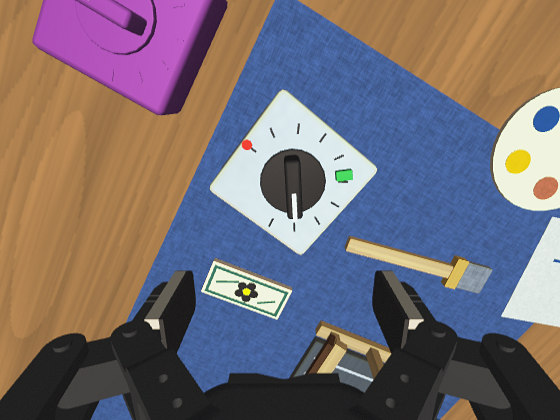

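The wrist view shows the white box with corners near (284,91), (377,169), (301,254) and (211,187). The red dot is at (247,145), the clip at (344,175), and the white pointer runs down to (295,217). The purple box at top left stays out of this.

```bash
cat > dial.py <<'E'
from h import *
def dial(p,C,box,vis=None):
    hsv=cv2.cvtColor(p,cv2.COLOR_RGB2HSV); x0,y0,x1,y1=box
    sub=np.zeros(p.shape[:2],bool); sub[y0:y1,x0:x1]=1
    blue=(hsv[...,0]>100)&(hsv[...,0]<128)&(hsv[...,1]>100)
    white=sub&(hsv[...,1]<60)&(hsv[...,2]>170)
    out={}
    cs,_=cv2.findContours(white.astype(np.uint8),cv2.RETR_EXTERNAL,cv2.CHAIN_APPROX_NONE)
    c=max(cs,key=cv2.contourArea); 
    W=onplane(C,c[:,0],.06)[:,:2].astype(np.float32)*1000
    out['box']=cv2.minAreaRect(W)
    red=sub&((hsv[...,0]<8)|(hsv[...,0]>172))&(hsv[...,1]>150)
    gr=sub&(hsv[...,0]>45)&(hsv[...,0]<80)&(hsv[...,1]>90)
    v,u=np.nonzero(red); out['red']=onplane(C,[[u.mean(),v.mean()]],.06)[0]
    v,u=np.nonzero(gr); out['clip']=onplane(C,[[u.mean(),v.mean()]],.066)[0]; out['clipuv']=(u.mean(),v.mean(),len(u))
    return out
E
python3 - <<'E'
from dial import *
f=np.load('pics/w1.npz');p=f['p'];d=f['d']
C=cal('wrist')  # arm unchanged
o=dial(p,C,(205,88,380,258))
for k,v in o.items(): print(k,np.array(v,dtype=object) if k=='box' else np.round(v,4))
X=cloud(C,d)
for uv in [(284,95),(292,160),(293,200),(295,214),(344,175)]: print(uv,X[uv[1],uv[0]].round(4))
# bar top by depth
m=(X[...,2]>.09)&(X[...,2]<.11); m[:,:250]=0;m[:,340:]=0;m[230:]=0
v,u=np.nonzero(m); print(len(u)); P=X[m][:,:2]; print(P.mean(0), cv2.minAreaRect((P*1000).astype(np.float32)))
print(onplane(C,[[293,194],[295,218]],.1))
print(onplane(C,[[293,194],[295,218]],.068))
save('w1z',p[85:260,205:385],4)
E
```

```text
box [(405.173828125, 343.87750244140625)
 (121.14257049560547, 120.92250061035156) 80.47224426269531]
red [0.3504 0.3523 0.06  ]
clip [0.4462 0.3723 0.066 ]
clipuv [343.7797 175.2203 177.    ]
(284, 95) [0.3604 0.4085 0.0591]
(292, 160) [0.3916 0.3657 0.0978]
(293, 200) [0.4092 0.3359 0.1009]
(295, 214) [0.4172 0.3253 0.1007]
(344, 175) [0.4455 0.3729 0.0687]
953
[0.40428355 0.34492807] ((405.2703552246094, 343.4587097167969), (13.969331741333008, 53.600791931152344), 32.2328987121582)
[[0.40668861 0.34043476 0.1       ]
 [0.41921478 0.32178449 0.1       ]]
[[0.41205726 0.33274377 0.068     ]
 [0.42610052 0.31183469 0.068     ]]
```

View pics/w1z.png

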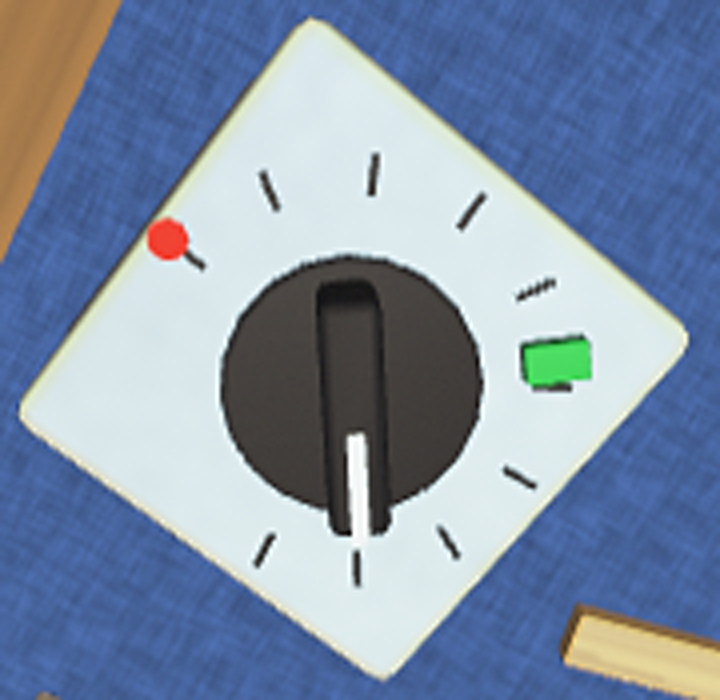

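```bash
cat > look.py <<'E'
from dial import *
import sys
C=cal('wrist');stat();p,d=bot.read_camera('wrist');n=sys.argv[1]
save(n,p);np.savez(f'pics/{n}.npz',p=p,d=d,K=C[0],R=C[1],t=C[2])
E
python3 look.py w2; python3 - <<'E'
from dial import *
f=np.load('pics/w2.npz');p=f['p'];d=f['d'];C=(f['K'],f['R'],f['t'])
o=dial(p,C,(205,78,380,258))
for k,v in o.items(): print(k,np.array(v,dtype=object) if k=='box' else np.round(v,4))
X=cloud(C,d)
m=(X[...,2]>.09)&(X[...,2]<.11); m[:,:250]=0;m[:,340:]=0;m[230:]=0
P=X[m][:,:2]; print(P.mean(0), cv2.minAreaRect((P*1000).astype(np.float32)))
# top estimate of box top: white mask
g=np.load('pics/top0.npz');C=cal('top')
o=dial(g['p'],C,(140,224,197,278))
for k,v in o.items(): print(k,np.array(v,dtype=object) if k=='box' else np.round(v,4))
s=np.load('pics/scene0.npz');C=cal('scene')
o=dial(s['p'],C,(355,238,432,300))
for k,v in o.items(): print(k,np.array(v,dtype=object) if k=='box' else np.round(v,4))
E
```

```text
t 0.95 tcp [0.4026 0.3303 0.2361] x [ 0.    -0.001 -1.   ] yaw 28.7 q [ 0.64 -0.02  1.94 -0.    1.22  0.14] F [-0.1  1.2 -1. ] w 0.995
box [(406.1524963378906, 340.7441101074219)
 (121.22624206542969, 120.5738296508789) 80.38978576660156]
red [0.3515 0.3492 0.06  ]
clip [0.4472 0.3692 0.066 ]
clipuv [342.989  178.5165 182.    ]
[0.40549707 0.34173483] ((406.3427734375, 340.4028015136719), (13.97592544555664, 53.4980583190918), 32.241493225097656)
box [(405.71923828125, 337.801513671875)
 (124.14444732666016, 124.3907470703125) 80.31459045410156]
red [0.3511 0.3474 0.06  ]
clip [0.4465 0.3666 0.066 ]
clipuv [156.3846 235.8462  13.    ]
box [(405.0811462402344, 338.8013610839844)
 (126.68370819091797, 126.494140625) 80.79383087158203]
red [0.3442 0.3456 0.06  ]
clip [0.4445 0.3667 0.066 ]
clipuv [392.0588 285.3529  17.    ]
```

```bash
python3 -c "
from h import *
go([.406,.3395,.090],Rdown(32.2))"
```

```text
dp cm [14.62, 0.72, -0.45] rot [-0.059, -0.0, 0.0] | calls 0.7
```

```bash
python3 -m creep '[{"grip":5,"dp":[4,0.7,-0.45],"rotation":[-0.06,0,0]},{"grip":5,"dp":[8,0.7,-0.45],"rotation":[-0.06,0,0]},{"grip":5,"dp":[12,0.7,-0.45],"rotation":[-0.06,0,0]},{"grip":5,"dp":[14.6,0.7,-0.45],"rotation":[-0.06,0,0]},{"grip":5,"dp":[14.6,0.7,-0.45],"rotation":[-0.06,0,0]}]' 40; python3 -m creep '[{"grip":1,"dp":[0,0,0],"rotation":[0,0,0]},{"grip":1,"dp":[0,0,0],"rotation":[0,0,0]},{"grip":1,"dp":[0,0,0],"rotation":[0,0,0]},{"grip":1,"dp":[0,0,0],"rotation":[0,0,0]},{"grip":1,"dp":[0,0,0],"rotation":[0,0,0]}]'; python3 -c "
from h import *
stat()"
```

```text
time: 1.42
tool_pos: [0.3999, 0.3387, 0.0835]
tcp_rot: [0.773, 1.432, -0.792]
wrist_force: [-1.2, -0.5, -0.3]
width: 0.585
time: 1.83
tool_pos: [0.4053, 0.3418, 0.0931]
tcp_rot: [0.784, 1.426, -0.782]
wrist_force: [-4.6, -0.3, 3.5]
width: 0.158
t 1.83 tcp [0.4053 0.3418 0.0931] x [ 0.001  0.002 -1.   ] yaw 32.4 q [0.65 0.14 2.06 0.   0.94 0.09] F [-4.6 -0.3  3.5] w 0.158
```

```bash
R='[{"grip":1}]'; for i in 1; do python3 -m creep '[{"grip":1,"dp":[0,0,0],"rotation":[-0.62,0,0]},{"grip":1,"dp":[0,0,0],"rotation":[-0.62,0,0]},{"grip":1,"dp":[0,0,0],"rotation":[-0.62,0,0]},{"grip":1,"dp":[0,0,0],"rotation":[-0.62,0,0]},{"grip":1,"dp":[0,0,0],"rotation":[-0.62,0,0]}]'; done;  python3 -c "
from h import *
stat()"
```

```text
time: 2.25
tool_pos: [0.4042, 0.3406, 0.093]
tcp_rot: [0.296, 1.552, -0.298]
wrist_force: [-9.6, -5.0, 7.6]
width: 0.155
t 2.25 tcp [0.4042 0.3406 0.093 ] x [-0.002 -0.001 -1.   ] yaw 68.3 q [ 0.65  0.14  2.06  0.    0.95 -0.54] F [-9.6 -5.   7.6] w 0.155
```

```bash
python3 -m creep '[{"grip":1,"dp":[0,0,0],"rotation":[-0.62,0,0]},{"grip":1,"dp":[0,0,0],"rotation":[-0.62,0,0]},{"grip":1,"dp":[0,0,0],"rotation":[-0.62,0,0]},{"grip":1,"dp":[0,0,0],"rotation":[-0.62,0,0]},{"grip":1,"dp":[0,0,0],"rotation":[-0.62,0,0]}]';python3 -m creep '[{"grip":1,"dp":[0,0,0],"rotation":[-0.62,0,0]},{"grip":1,"dp":[0,0,0],"rotation":[-0.62,0,0]},{"grip":1,"dp":[0,0,0],"rotation":[-0.62,0,0]},{"grip":1,"dp":[0,0,0],"rotation":[-0.62,0,0]},{"grip":1,"dp":[0,0,0],"rotation":[-0.62,0,0]}]';python3 -m creep '[{"grip":1,"dp":[0,0,0],"rotation":[-0.62,0,0]},{"grip":1,"dp":[0,0,0],"rotation":[-0.62,0,0]},{"grip":1,"dp":[0,0,0],"rotation":[-0.62,0,0]},{"grip":1,"dp":[0,0,0],"rotation":[-0.62,0,0]},{"grip":1,"dp":[0,0,0],"rotation":[-0.62,0,0]}]';  python3 -c "
from h import *
stat()"
```

```text
time: 2.67
tool_pos: [0.4041, 0.3391, 0.093]
tcp_rot: [-0.193, 1.565, 0.187]
wrist_force: [-8.6, -10.8, 11.5]
width: 0.151
time: 3.08
tool_pos: [0.4048, 0.3377, 0.0929]
tcp_rot: [-0.678, 1.468, 0.67]
wrist_force: [-4.1, -16.4, 11.3]
width: 0.155
time: 3.5
tool_pos: [0.4062, 0.3371, 0.093]
tcp_rot: [-1.15, 1.253, 1.14]
wrist_force: [1.6, -18.0, 9.2]
width: 0.156
t 3.5 tcp [0.4062 0.3371 0.093 ] x [ 0.001 -0.007 -1.   ] yaw 175.0 q [ 0.65  0.14  2.06 -0.01  0.95 -2.4 ] F [  1.6 -18.    9.2] w 0.156
```

```bash
python3 -m creep '[{"grip":5,"dp":[0,0,0],"rotation":[0,0,0]},{"grip":5,"dp":[0,0,0],"rotation":[0,0,0]},{"grip":5,"dp":[-2,0,0],"rotation":[0,0,0]},{"grip":5,"dp":[-5,0,0],"rotation":[0,0,0]},{"grip":5,"dp":[-5,0,0],"rotation":[0.12,0,0]}]'
python3 -m creep '[{"grip":5,"dp":[0,0,0],"rotation":[0.62,0,0]},{"grip":5,"dp":[0,0,0],"rotation":[0.62,0,0]},{"grip":5,"dp":[0,0,0],"rotation":[0.62,0,0]},{"grip":5,"dp":[0,0,0],"rotation":[0.62,0,0]},{"grip":5,"dp":[0,0,0],"rotation":[0.62,0,0]}]'
python3 -m creep '[{"grip":5,"dp":[0,0,0],"rotation":[0.62,0,0]},{"grip":5,"dp":[0,0,0],"rotation":[0.62,0,0]},{"grip":5,"dp":[0,0,0],"rotation":[0.62,0,0]},{"grip":5,"dp":[0,0,0],"rotation":[0.62,0,0]},{"grip":5,"dp":[0,0,0],"rotation":[0.62,0,0]}]'
python3 -m creep '[{"grip":5,"dp":[0,0,0],"rotation":[0.62,0,0]},{"grip":5,"dp":[0,0,0],"rotation":[0.62,0,0]},{"grip":5,"dp":[0,0,0],"rotation":[0.62,0,0]},{"grip":5,"dp":[0,0,0],"rotation":[0.62,0,0]},{"grip":5,"dp":[0,0,0],"rotation":[0.62,0,0]}]'
python3 -m creep '[{"grip":5,"dp":[0,0,0],"rotation":[0.62,0,0]},{"grip":5,"dp":[0,0,0],"rotation":[0.62,0,0]},{"grip":5,"dp":[0,0,0],"rotation":[0.62,0,0]},{"grip":5,"dp":[0,0,0],"rotation":[0.62,0,0]},{"grip":5,"dp":[0,0,0],"rotation":[0.62,0,0]}]'
python3 - <<'E'
from h import *
stat()
go([.4057,.3393,.089],Rdown(-5))
E
python3 look.py w3
```

```text
time: 3.92
tool_pos: [0.4091, 0.3444, 0.1477]
tcp_rot: [-1.045, 1.291, 1.046]
wrist_force: [1.5, 0.1, 0.5]
width: 0.588
time: 4.33
tool_pos: [0.4062, 0.3422, 0.1423]
tcp_rot: [-0.568, 1.491, 0.571]
wrist_force: [-0.3, -1.1, -0.4]
width: 0.589
time: 4.75
tool_pos: [0.4062, 0.3422, 0.1422]
tcp_rot: [-0.083, 1.566, 0.087]
wrist_force: [-0.8, -0.4, 0.6]
width: 0.579
time: 5.17
tool_pos: [0.4062, 0.3422, 0.1422]
tcp_rot: [0.404, 1.531, -0.398]
wrist_force: [0.2, -0.1, -0.0]
width: 0.586
time: 5.58
tool_pos: [0.4062, 0.3422, 0.1422]
tcp_rot: [0.883, 1.385, -0.877]
wrist_force: [0.4, 0.5, -0.0]
width: 0.584
t 5.58 tcp [0.4062 0.3422 0.1422] x [ 0.003  0.003 -1.   ] yaw 25.1 q [0.65 0.08 2.02 0.   1.04 0.21] F [ 0.4  0.5 -0. ] w 0.584
dp cm [5.32, -0.19, 0.25] rot [0.526, -0.002, -0.003] | calls 0.84
t 5.58 tcp [0.4062 0.3422 0.1422] x [ 0.003  0.003 -1.   ] yaw 25.1 q [0.65 0.08 2.02 0.   1.04 0.21] F [ 0.4  0.5 -0. ] w 0.584
```

View pics/w3.png

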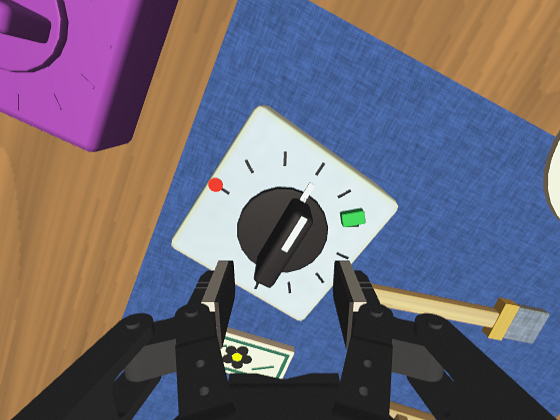

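```bash
python3 -m creep '[{"grip":5,"dp":[0,-0.1,0.2],"rotation":[0.12,0,0]},{"grip":5,"dp":[0,-0.2,0.25],"rotation":[0.24,0,0]},{"grip":5,"dp":[0,-0.2,0.25],"rotation":[0.36,0,0]},{"grip":5,"dp":[0,-0.2,0.25],"rotation":[0.48,0,0]},{"grip":5,"dp":[0,-0.2,0.25],"rotation":[0.526,0,0]}]'
python3 -m creep '[{"grip":5,"dp":[2,0,0],"rotation":[0,0,0]},{"grip":5,"dp":[4,0,0],"rotation":[0,0,0]},{"grip":5,"dp":[5,0,0],"rotation":[0,0,0]},{"grip":2,"dp":[5.3,0,0],"rotation":[0,0,0]},{"grip":1,"dp":[5.3,0,0],"rotation":[0,0,0]}]'
python3 -m creep '[{"grip":1,"dp":[0,0,0],"rotation":[0,0,0]},{"grip":1,"dp":[0,0,0],"rotation":[0,0,0]},{"grip":1,"dp":[0,0,0],"rotation":[0,0,0]},{"grip":1,"dp":[0,0,0],"rotation":[0,0,0]}]'
python3 -c "
from h import *
stat()"
```

```text
time: 6.05
tool_pos: [0.4053, 0.3388, 0.1418]
tcp_rot: [1.273, 1.169, -1.268]
wrist_force: [-0.2, -0.3, 0.8]
width: 0.585
time: 6.47
tool_pos: [0.4043, 0.3377, 0.087]
tcp_rot: [1.266, 1.171, -1.268]
wrist_force: [0.3, -0.4, 0.2]
width: 0.311
time: 6.8
tool_pos: [0.4062, 0.3381, 0.0883]
tcp_rot: [1.27, 1.169, -1.265]
wrist_force: [5.1, -0.9, -4.2]
width: 0.154
t 6.8 tcp [0.4062 0.3381 0.0883] x [ 0.003  0.001 -1.   ] yaw -4.6 q [ 0.65  0.14  2.06 -0.    0.93  0.73] F [ 5.1 -0.9 -4.2] w 0.154
```

```bash
python3 -m creep '[{"grip":1,"dp":[0,0,0],"rotation":[-0.62,0,0]},{"grip":1,"dp":[0,0,0],"rotation":[-0.62,0,0]},{"grip":1,"dp":[0,0,0],"rotation":[-0.62,0,0]},{"grip":1,"dp":[0,0,0],"rotation":[-0.62,0,0]},{"grip":1,"dp":[0,0,0],"rotation":[-0.62,0,0]}]'
python3 -m creep '[{"grip":1,"dp":[0,0,0],"rotation":[-0.62,0,0]},{"grip":1,"dp":[0,0,0],"rotation":[-0.62,0,0]},{"grip":1,"dp":[0,0,0],"rotation":[-0.62,0,0]},{"grip":1,"dp":[0,0,0],"rotation":[-0.62,0,0]},{"grip":1,"dp":[0,0,0],"rotation":[-0.62,0,0]}]'
python3 -m creep '[{"grip":1,"dp":[0,0,0],"rotation":[-0.12,0,0]},{"grip":1,"dp":[0,0,0],"rotation":[-0.18,0,0]},{"grip":1,"dp":[0,0,0],"rotation":[-0.23,0,0]},{"grip":1,"dp":[0,0,0],"rotation":[-0.23,0,0]},{"grip":1,"dp":[0,0,0],"rotation":[-0.23,0,0]}]'
python3 -c "
from h import *
stat();print(bot.read_state()['torque'])"
```

```text
time: 7.22
tool_pos: [0.407, 0.3382, 0.0883]
tcp_rot: [0.801, 1.416, -0.794]
wrist_force: [8.8, -0.8, -7.2]
width: 0.158
time: 7.63
tool_pos: [0.4076, 0.3387, 0.0883]
tcp_rot: [0.32, 1.542, -0.314]
wrist_force: [10.0, 2.9, -8.4]
width: 0.154
time: 8.05
tool_pos: [0.4077, 0.339, 0.0884]
tcp_rot: [0.144, 1.56, -0.138]
wrist_force: [9.6, 2.6, -9.6]
width: 0.154
t 8.05 tcp [0.4077 0.339  0.0884] x [ 0.007  0.003 -1.   ] yaw 79.7 q [ 0.65  0.14  2.06 -0.    0.93 -0.74] F [ 9.6  2.6 -9.6] w 0.154
[ 0.06775958 -1.34004014 -0.03382633]
```

```bash
python3 -m creep '[{"grip":5,"dp":[0,0,0],"rotation":[0,0,0]},{"grip":5,"dp":[0,0,0],"rotation":[0,0,0]},{"grip":5,"dp":[-3,0,0],"rotation":[0,0,0]},{"grip":7,"dp":[-7,0,0],"rotation":[0,0,0]},{"grip":7,"dp":[-10,0,0],"rotation":[0.05,0,0]}]'
python3 - <<'E'
from h import *
import time
stat()
go([.43,.07,.33],Rdown(-87))
p,d=bot.read_camera('wrist'); save('w4',p)
E
```

```text
time: 8.47
tool_pos: [0.4043, 0.3379, 0.1897]
tcp_rot: [0.182, 1.563, -0.181]
wrist_force: [0.5, 0.2, 0.2]
width: 0.818
t 8.47 tcp [0.4043 0.3379 0.1897] x [-0.     0.001 -1.   ] yaw 76.8 q [ 0.65  0.03  1.98  0.    1.13 -0.69] F [0.5 0.2 0.2] w 0.818
dp cm [-14.04, -25.48, 8.63] rot [2.858, -0.001, 0.0] | calls 4.57
```

View pics/w4.png

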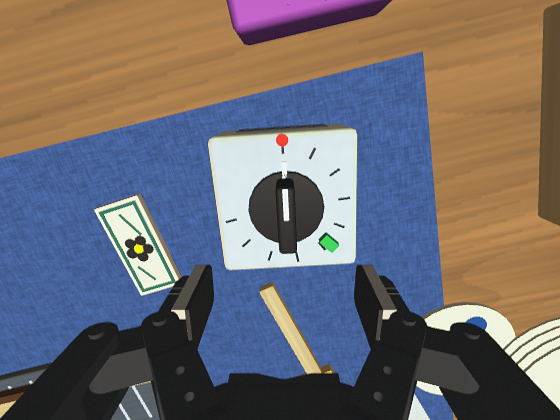

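```bash
python3 -c "
from h import *
go([.50,.07,.33],Rdown(90))"
```

```text
dp cm [-13.42, -24.03, 15.36] rot [-0.235, 0.008, -0.009] | calls 1.52
```

```bash
python3 -m creep '[{"grip":7,"dp":[-8.4,-15,9.6],"rotation":[0,0,0]},{"grip":7,"dp":[-8.4,-15,9.6],"rotation":[0,0,0]},{"grip":7,"dp":[-8.4,-15,9.6],"rotation":[0,0,0]},{"grip":7,"dp":[-8.4,-15,9.6],"rotation":[0,0,0]},{"grip":7,"dp":[-8.4,-15,9.6],"rotation":[0,0,0]}]'; python3 -m creep '[{"grip":7,"dp":[-5,-9,5.8],"rotation":[-0.23,0,0]},{"grip":7,"dp":[-5,-9,5.8],"rotation":[-0.23,0,0]},{"grip":7,"dp":[-5,-9,5.8],"rotation":[-0.23,0,0]},{"grip":7,"dp":[-5,-9,5.8],"rotation":[-0.23,0,0]},{"grip":7,"dp":[-5,-9,5.8],"rotation":[-0.23,0,0]}]'; python3 -m creep '[{"grip":7,"dp":[0,0,0],"rotation":[0,0,0]},{"grip":7,"dp":[0,0,0],"rotation":[0,0,0]}]';python3 look.py w5
```

```text
time: 8.93
tool_pos: [0.4645, 0.1677, 0.2738]
tcp_rot: [0.182, 1.56, -0.181]
wrist_force: [1.1, 0.1, 0.0]
width: 0.819
time: 9.35
tool_pos: [0.5006, 0.0674, 0.3232]
tcp_rot: [0.004, 1.568, -0.003]
wrist_force: [-0.4, -0.4, -0.2]
width: 0.82
time: 9.52
tool_pos: [0.4987, 0.0697, 0.3204]
tcp_rot: [0.0, 1.573, 0.0]
wrist_force: [-1.3, 0.3, -0.0]
width: 0.823
t 9.52 tcp [0.4987 0.0697 0.3204] x [-0.002  0.    -1.   ] yaw 90.0 q [ 0.09 -0.1   1.86  0.    1.38 -1.48] F [-1.3  0.3 -0. ] w 0.823
```

View pics/w5.png

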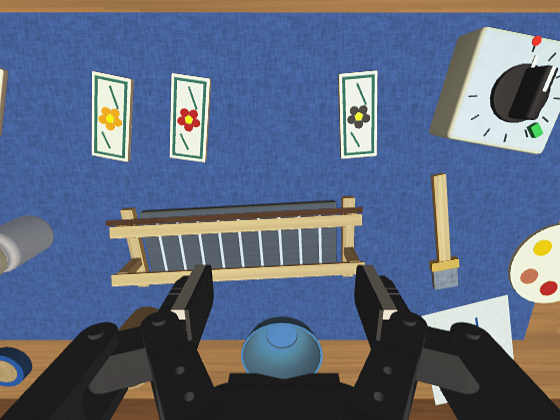

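```bash
cat > meas.py <<'E'
from est import *
def load(n):
    f=np.load(f'pics/{n}.npz'); return f['p'],f['d'],(f['K'],f['R'],f['t'])
def plaques(p,C,z=.01,roi=None):
    hsv=cv2.cvtColor(p,cv2.COLOR_RGB2HSV)
    blue=(hsv[...,0]>100)&(hsv[...,0]<128)&(hsv[...,1]>90)
    m=~blue
    if roi: k=np.zeros_like(m); x0,y0,x1,y1=roi; k[y0:y1,x0:x1]=1; m&=k
    return rectw(m,C,z)
E
python3 - <<'E'
from meas import *
p,d,C=load('w5')
for roi in [(80,60,140,170),(160,60,220,170),(330,60,385,170),(425,165,465,300)]:
    print(plaques(p,C,.01,roi))
hsv=cv2.cvtColor(p,cv2.COLOR_RGB2HSV)
wood=(hsv[...,0]>12)&(hsv[...,0]<24)&(hsv[...,1]>60)&(hsv[...,2]>150)
wood[:190]=0;wood[300:]=0;wood[:,:100]=0;wood[:,375:]=0
save('wood',(wood*255).astype(np.uint8)[...,None].repeat(3,2)[190:300,100:380],2.5)
for u in (180,250,320):
    col=np.nonzero(wood[:,u])[0]; print(u,col)
X=cloud(C,d)
for u in (140,180,230,280,320):
    for v in (0,):
        col=np.nonzero(wood[:,u])[0]
        g=np.split(col,np.nonzero(np.diff(col)>3)[0]+1)
        for k in g: print(u,k[0],k[-1],np.median(X[k,u],axis=0).round(4))
E
```

```text
[(array([111., 116.]), 437.1, -160.4, 110.9, 53.8, -11.3)]
[(array([189., 117.]), 438.2, -56.4, 110.9, 51.9, -7.8)]
[(array([358., 114.]), 433.9, 169.5, 110.9, 51.5, 5.0)]
[(array([442., 233.]), 606.3, 305.8, 192.9, 46.0, 17.4)]
180 [223 224 225 226 227 228 229 230 231 232 233 271 272 273 274 275 276 277]
250 [220 221 222 223 224 225 226 227 228 229 230 268 269 270 271 272 273 274
 275 276 277 278]
320 [217 218 219 220 221 222 223 224 225 226 264 265 266 267 268 269 270 271
 272 273 274 275]
140 226 237 [ 0.5856 -0.1284  0.0451]
140 248 257 [ 0.6362 -0.1495  0.0139]
140 266 285 [ 0.6504 -0.1282  0.0663]
180 223 233 [ 0.5812 -0.0725  0.0458]
180 271 277 [ 0.6402 -0.0719  0.0675]
230 221 231 [ 0.5779 -0.0033  0.0459]
230 269 279 [ 0.6397 -0.0029  0.0683]
280 218 228 [0.5736 0.0656 0.0451]
280 266 277 [0.6359 0.0657 0.0681]
320 217 226 [0.571  0.1205 0.0458]
320 264 275 [0.6322 0.1203 0.0687]
```

View pics/wood.png

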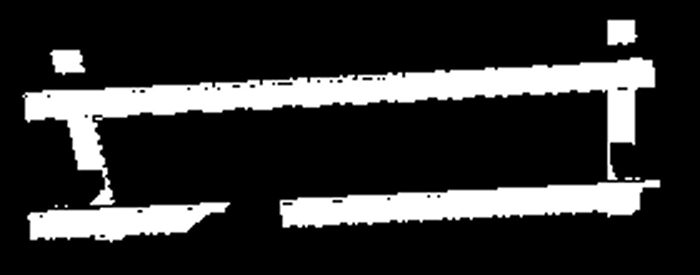

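```bash
python3 - <<'E'
from meas import *
p,d,C=load('w5')
us=np.arange(170,345,10)
hsv=cv2.cvtColor(p,cv2.COLOR_RGB2HSV)
wood=(hsv[...,0]>12)&(hsv[...,0]<24)&(hsv[...,1]>60)&(hsv[...,2]>150)
c20,s20=np.cos(np.radians(20)),np.sin(np.radians(20))
fn=[];ff=[];rn=[]
for u in us:
    k=np.nonzero(wood[205:240,u])[0]+205
    fn.append((u,k[0]-.5)); ff.append((u,k[-1]+.5))
    k=np.nonzero(wood[255:290,u])[0]
    if len(k): rn.append((u,k[0]+255-.5))
for name,pts,rx in(('front near(lip occl)',fn,-54),('front far',ff,-38),('rear near',rn,12)):
    W=onplane(C,pts,.062+rx*1e-3*s20)
    a=np.polyfit(W[:,1],W[:,0],1); print(name,'slope deg',np.degrees(np.arctan(a[0])).round(2),'x0 at y=0',a[1].round(4),'-> origin x',(a[1]-rx*1e-3*c20).round(4))
# ends at front rail
m=wood.copy(); m[:212]=0; m[243:]=0
cols=np.nonzero(m[212:243].sum(0)>4)[0]; cols=cols[(cols>95)&(cols<375)]
print(cols[0],cols[-1], onplane(C,[[cols[0]-.5,231],[cols[-1]+.5,219]],.0463))
for n in ('top0',):
    g=np.load('pics/top0.npz')['p'];Ct=cal('top');
    h=cv2.cvtColor(g,cv2.COLOR_RGB2HSV); w=(h[...,0]>10)&(h[...,0]<24)&(h[...,1]>50)&(h[...,2]>140)
    for u in (240,260,280,300,320,335): 
        k=np.nonzero(w[150:210,u])[0]+150; print(u,k)
E
```

```text
front near(lip occl) slope deg -3.05 x0 at y=0 0.5701 -> origin x 0.6208
front far slope deg -3.37 x0 at y=0 0.5841 -> origin x 0.6198
rear near slope deg -3.31 x0 at y=0 0.6319 -> origin x 0.6206
110 361 [[ 0.58519741 -0.17024219  0.0463    ]
 [ 0.56713177  0.17694609  0.0463    ]]
240 [166 167 168 169 170 171 172 189 190 191 192 193 194 195]
260 [165 166 167 168 170 171 188 189 190 191 192 193 194]
280 [164 165 166 167 168 169 170 187 188 189 190 192 193]
300 [162 163 164 165 166 167 168 185 186 187 188 189 190 191]
320 [161 162 163 164 165 166 167 184 185 186 187 188 189 190]
335 [160 161 162 163 164 165 166 183 184 185 186 187 188 189]
```

```bash
python3 - <<'E'
from meas import *
t,r,s=tool();M=r.as_matrix()
for n in ('w5',):
    p,d,C=load(n); X=cloud(C,d)
    T=(X-t)@M
    m=(d>0)&(d<.25); m[:230]=0
    P=T[m]; k=P[np.abs(P[:,1])<.06]
    print('max x',np.sort(k[:,0])[-200::20].round(4))
    a=k[k[:,0]>k[:,0].max()-.006]; print(a[:,1].min(),a[:,1].max(),np.abs(a[:,1]).min(),a[:,2].min(),a[:,2].max())
E
```

```text
max x [0.0019 0.0022 0.0025 0.0029 0.0034 0.0039 0.0045 0.0048 0.0054 0.0061]
-0.04440554876722727 0.04143803953111755 0.03440068860754643 -0.011712877367537589 0.011307250375009216
```

```bash
cat > pk.py <<'E'
import sys
from h import *
# pk.py cx cy yaw(deg) z  : grasp 12mm toward the near end
cx,cy,yaw,z=map(float,sys.argv[1:5]); off=float(sys.argv[5]) if len(sys.argv)>5 else -.012
a=np.radians(yaw); stat(); go([cx+off*np.cos(a),cy+off*np.sin(a),z],Rdown(yaw+90))
E
python3 pk.py .4339 .1690 5 .09
```

```text
t 9.57 tcp [0.4986 0.0699 0.3203] x [-0.002  0.    -1.   ] yaw 90.0 q [ 0.09 -0.1   1.86  0.    1.38 -1.48] F [ 0.1  0.3 -1.2] w 0.816
dp cm [23.05, 9.8, -7.62] rot [-0.086, -0.002, -0.0] | calls 1.26
```

```bash
python3 -m creep '[{"grip":6.5,"dp":[18,7.7,-6],"rotation":[-0.086,0,0]},{"grip":6.5,"dp":[18,7.7,-6],"rotation":[-0.086,0,0]},{"grip":6.5,"dp":[18,7.7,-6],"rotation":[-0.086,0,0]},{"grip":6.5,"dp":[18,7.7,-6],"rotation":[-0.086,0,0]},{"grip":6.5,"dp":[18,7.7,-6],"rotation":[-0.086,0,0]}]';python3 -m creep '[{"grip":6.5,"dp":[3,2.1,-1.6],"rotation":[0,0,0]},{"grip":6.5,"dp":[4,2.1,-1.6],"rotation":[0,0,0]},{"grip":6.5,"dp":[4,2.1,-1.6],"rotation":[0,0,0]},{"grip":6.5,"dp":[4,2.1,-1.6],"rotation":[0,0,0]}]';python3 look.py w6; python3 pk.py .4339 .1690 5 .0125
```

```text
time: 9.98
tool_pos: [0.4371, 0.1474, 0.1387]
tcp_rot: [-0.069, 1.572, 0.069]
wrist_force: [0.8, 0.6, -0.2]
width: 0.759
time: 10.32
tool_pos: [0.4214, 0.166, 0.1009]
tcp_rot: [-0.069, 1.571, 0.068]
wrist_force: [0.9, -0.3, 0.3]
width: 0.757
t 10.32 tcp [0.4214 0.166  0.1009] x [-0.001 -0.001 -1.   ] yaw 95.0 q [ 0.32 -0.02  2.2  -0.    0.95 -1.34] F [ 0.9 -0.3  0.3] w 0.757
t 10.37 tcp [0.423  0.166  0.1023] x [ 0.002  0.    -1.   ] yaw 95.0 q [ 0.32 -0.02  2.2  -0.    0.95 -1.34] F [ 1.1 -0.4  0.4] w 0.758
dp cm [8.98, 0.2, -0.1] rot [-0.001, 0.002, -0.0] | calls 0.43
```

View pics/w6.png

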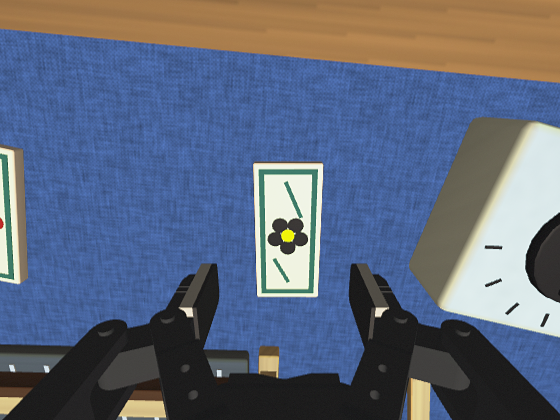

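```bash
python3 - <<'E'
from meas import *
p,d,C=load('w6'); print(plaques(p,C,.01,(235,150,340,310)))
E
```

```text
[(array([287., 228.]), 432.8, 170.4, 111.2, 49.8, 5.0)]
```

```bash
python3 -m creep '[{"grip":6.2,"dp":[3,0.25,-0.15],"rotation":[0,0,0]},{"grip":6.2,"dp":[6,0.25,-0.15],"rotation":[0,0,0]},{"grip":6.2,"dp":[8,0.25,-0.15],"rotation":[0,0,0]},{"grip":6.2,"dp":[8.9,0.25,-0.15],"rotation":[0,0,0]},{"grip":6.2,"dp":[8.9,0.25,-0.15],"rotation":[0,0,0]}]' 60;python3 -m creep '[{"grip":4.5,"dp":[0,0,0],"rotation":[0,0,0]},{"grip":4.5,"dp":[0,0,0],"rotation":[0,0,0]},{"grip":4.5,"dp":[0,0,0],"rotation":[0,0,0]},{"grip":4.5,"dp":[0,0,0],"rotation":[0,0,0]},{"grip":4.5,"dp":[0,0,0],"rotation":[0,0,0]}]' 60; python3 -c "
from h import *
stat()"
```

```text
time: 10.78
tool_pos: [0.4205, 0.1673, 0.0119]
tcp_rot: [-0.067, 1.571, 0.066]
wrist_force: [-0.4, 0.1, 0.0]
width: 0.73
time: 11.2
tool_pos: [0.4224, 0.1683, 0.0142]
tcp_rot: [-0.066, 1.566, 0.068]
wrist_force: [-0.5, -1.5, 6.9]
width: 0.563
t 11.2 tcp [0.4224 0.1683 0.0142] x [ 0.004  0.001 -1.   ] yaw 94.9 q [ 0.32  0.13  2.26 -0.    0.75 -1.33] F [-0.5 -1.5  6.9] w 0.563
```

```bash
cat > pl.py <<'E'
import sys
from h import *
# pl.py x y z gx gz : plaque target x,y,z(rack frame, m), TCP offset in plaque x (gx), TCP height above underside (gz)
O=np.array([.620,.005,.062]); ya=np.radians(3.36); c,s=np.cos(np.radians(20)),np.sin(np.radians(20))
xr=np.array([c*np.cos(ya),c*np.sin(ya),s]); yr=np.array([-np.sin(ya),np.cos(ya),0]); zr=np.cross(xr,yr)
RR=np.c_[xr,yr,zr]
if __name__=='__main__':
    x,y,z,gx,gz=map(float,sys.argv[1:6])
    stat(); Rt=np.c_[-zr,yr,np.cross(-zr,yr)]
    go(O+RR@np.array([x+gx,y,z+gz]),Rt)
E
python3 -m creep '[{"grip":4.5,"dp":[-2,0,0],"rotation":[0,0,0]},{"grip":4.5,"dp":[-6,0,0],"rotation":[0,0,0]},{"grip":4.5,"dp":[-10,0,0],"rotation":[0,0,0]},{"grip":4.5,"dp":[-13,0,0],"rotation":[0,0,0]},{"grip":4.5,"dp":[-13,0,0],"rotation":[0,0,0]}]'
python3 pl.py 0.003 .110 .05 -.0107 .0142
```

```text
time: 11.62
tool_pos: [0.4253, 0.1696, 0.15]
tcp_rot: [-0.064, 1.556, 0.07]
wrist_force: [1.5, 0.9, -0.5]
width: 0.569
t 11.62 tcp [0.4253 0.1696 0.15  ] x [ 0.013  0.005 -1.   ] yaw 94.9 q [ 0.32 -0.08  2.16  0.    1.04 -1.33] F [ 1.5  0.9 -0.5] w 0.569
dp cm [3.22, -6.99, 15.33] rot [0.026, -0.335, -0.008] | calls 0.82
```

```bash
python3 -m creep '[{"grip":4.5,"dp":[0,-1.5,3],"rotation":[0,-0.07,0]},{"grip":4.5,"dp":[0.5,-3,7],"rotation":[0.01,-0.15,0]},{"grip":4.5,"dp":[1.5,-5,11],"rotation":[0.02,-0.24,0]},{"grip":4.5,"dp":[2.5,-7,15],"rotation":[0.025,-0.335,-0.01]},{"grip":4.5,"dp":[3.2,-7,15.3],"rotation":[0.025,-0.335,-0.01]}]'
python3 -m creep '[{"grip":4.5,"dp":[0,0,0],"rotation":[0,0,0]},{"grip":4.5,"dp":[0,0,0],"rotation":[0,0,0]}]'
python3 look.py w7
python3 pl.py 0.003 .110 .015 -.0107 .0142
```

```text
time: 12.03
tool_pos: [0.5798, 0.1092, 0.1093]
tcp_rot: [-0.041, 1.231, 0.046]
wrist_force: [-1.9, -0.2, -1.8]
width: 0.561
time: 12.2
tool_pos: [0.5773, 0.1105, 0.1086]
tcp_rot: [-0.041, 1.239, 0.047]
wrist_force: [0.1, -0.3, -0.7]
width: 0.559
t 12.2 tcp [0.5773 0.1105 0.1086] x [ 0.325  0.013 -0.946] yaw 93.3 q [ 0.17  0.05  2.16 -0.07  0.6  -1.41] F [ 0.1 -0.3 -0.7] w 0.559
t 12.25 tcp [0.5775 0.1109 0.1094] x [ 0.326  0.014 -0.945] yaw 93.4 q [ 0.17  0.05  2.16 -0.07  0.6  -1.41] F [ 0.9 -0.4 -2.2] w 0.563
dp cm [2.75, 0.19, 1.06] rot [0.002, -0.017, 0.005] | calls 0.14
```

View pics/w7.png

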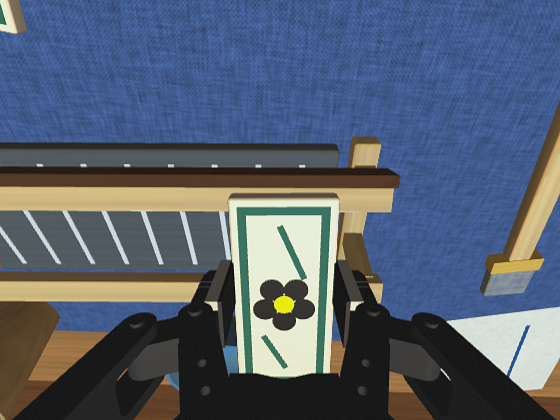

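```bash
python3 -m creep '[{"grip":4.5,"dp":[0.5,0.2,1.05],"rotation":[0,-0.02,0]},{"grip":4.5,"dp":[2,0.2,1.05],"rotation":[0,-0.02,0]},{"grip":4.5,"dp":[2.7,0.2,1.05],"rotation":[0,-0.02,0]},{"grip":4.5,"dp":[2.7,0.2,1.05],"rotation":[0,-0.02,0]}]'
python3 look.py w8
python3 pl.py 0.003 .110 .001 -.0107 .0142
python3 - <<'E'
from meas import *
p,d,C=load('w8'); save('w8z',p[140:300,180:440],3)
E
```

```text
time: 12.58
tool_pos: [0.5956, 0.1143, 0.0866]
tcp_rot: [-0.042, 1.219, 0.049]
wrist_force: [-0.7, -0.1, -1.9]
width: 0.563
t 12.58 tcp [0.5956 0.1143 0.0866] x [ 0.344  0.015 -0.939] yaw 93.4 q [ 0.17  0.11  2.15 -0.09  0.54 -1.39] F [-0.7 -0.1 -1.9] w 0.563
t 12.63 tcp [0.5958 0.1143 0.0872] x [ 0.345  0.015 -0.939] yaw 93.4 q [ 0.17  0.11  2.15 -0.09  0.54 -1.39] F [ 0.7  0.1 -1.6] w 0.561
dp cm [1.46, -0.05, 0.03] rot [0.003, 0.003, 0.005] | calls 0.07
```

View pics/w8z.png

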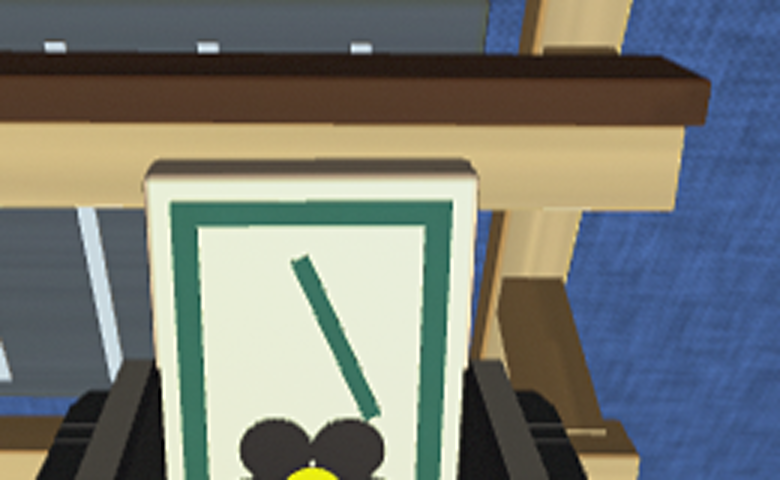

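```bash
cat > rel.py <<'E'
from meas import *
from pl import O,RR,zr
def onrack(C,uv,z):
    K,Rm,t=C; uv=np.atleast_2d(uv).astype(float)
    d=(np.linalg.inv(K)@np.c_[uv,np.ones(len(uv))].T).T@Rm; o=-Rm.T@t
    o2=(o-O)@RR; d2=d@RR
    return o2+d2*((z-o2[2])/d2[:,2])[:,None]
E
python3 - <<'E'
from rel import *
p,d,C=load('w8')
print('lip',onrack(C,[[230,181.3],[400,181.3]],0)*1000)
print('rail far edge',onrack(C,[[210,209],[400,210]],0)*1000)
t,r,s=tool(); z=((t-O)@RR)[2]-.0142; print('z',z)
print('edge',onrack(C,[[232,193.3],[335,193.3]],z)*1000, onrack(C,[[232,198.5],[335,198.5]],z+.01)*1000)
E
```

```text
lip [[-52.91091391  83.26984267   0.        ]
 [-53.36969669 170.42153636   0.        ]]
rail far edge [[-37.7909824   71.8973536    0.        ]
 [-37.80755665 172.36073607   0.        ]]
z 0.015555624269110235
edge [[-51.04698191  86.68942362  15.55562427]
 [-51.31053366 134.93647912  15.55562427]] [[-51.59685169  88.3133682   25.55562427]
 [-51.84714521 133.4104486   25.55562427]]
```

```bash
python3 -m creep '[{"grip":4.5,"dp":[0.7,0,0.1],"rotation":[0,0,0]},{"grip":4.5,"dp":[1.2,0,0.1],"rotation":[0,0,0]},{"grip":4.5,"dp":[1.45,0,0.1],"rotation":[0,0,0]},{"grip":4.5,"dp":[1.45,0,0.1],"rotation":[0,0,0]},{"grip":4.5,"dp":[1.45,0,0.1],"rotation":[0,0,0]}]'
python3 pl.py 0.003 .110 .0 -.0107 .0142
```

```text
time: 13.05
tool_pos: [0.6031, 0.1142, 0.0747]
tcp_rot: [-0.041, 1.216, 0.048]
wrist_force: [0.4, -0.0, -1.8]
width: 0.56
t 13.05 tcp [0.6031 0.1142 0.0747] x [ 0.347  0.015 -0.938] yaw 93.4 q [ 0.17  0.14  2.14 -0.09  0.51 -1.39] F [ 0.4 -0.  -1.8] w 0.56
dp cm [0.13, -0.0, -0.22] rot [0.002, 0.005, 0.005] | calls 0.01
```

```bash
python3 -m creep '[{"grip":4.5,"dp":[0.15,0,-0.2],"rotation":[0,0,0]},{"grip":4.5,"dp":[0.3,0,-0.2],"rotation":[0,0,0]},{"grip":4.5,"dp":[0.3,0,-0.2],"rotation":[0,0,0]}]'
python3 -c "
from h import *
stat()"
```

```text
time: 13.3
tool_pos: [0.6024, 0.1143, 0.0728]
tcp_rot: [-0.041, 1.215, 0.048]
wrist_force: [-7.3, -1.5, 10.0]
width: 0.562
t 13.3 tcp [0.6024 0.1143 0.0728] x [ 0.348  0.015 -0.938] yaw 93.4 q [ 0.17  0.14  2.15 -0.09  0.5  -1.39] F [-7.3 -1.5 10. ] w 0.562
```

```bash
python3 -m creep '[{"grip":6.2,"dp":[0,0,0],"rotation":[0,0,0]},{"grip":6.2,"dp":[0,0,0],"rotation":[0,0,0]},{"grip":6.2,"dp":[-1,0,0],"rotation":[0,0,0]},{"grip":6.2,"dp":[-4,0,0],"rotation":[0,0,0]},{"grip":6.5,"dp":[-8,0,0],"rotation":[0,0,0]}]'
python3 -m creep '[{"grip":6.5,"dp":[-4,0,-3],"rotation":[0,0.12,0]},{"grip":6.5,"dp":[-7,0,-6],"rotation":[0,0.24,0]},{"grip":6.5,"dp":[-9,0,-9],"rotation":[0,0.355,0]},{"grip":6.5,"dp":[-10,0,-10],"rotation":[0,0.355,0]}]'
python3 look.py w9
```

```text
time: 13.72
tool_pos: [0.572, 0.1125, 0.1439]
tcp_rot: [-0.042, 1.222, 0.047]
wrist_force: [1.0, 0.4, -0.2]
width: 0.758
time: 14.05
tool_pos: [0.4466, 0.106, 0.2093]
tcp_rot: [-0.05, 1.571, 0.042]
wrist_force: [0.9, 0.0, -0.3]
width: 0.764
t 14.05 tcp [0.4466 0.106  0.2093] x [-0.    -0.005 -1.   ] yaw 93.4 q [ 0.18 -0.13  2.09 -0.01  1.18 -1.45] F [ 0.9  0.  -0.3] w 0.764
```

View pics/w9.png

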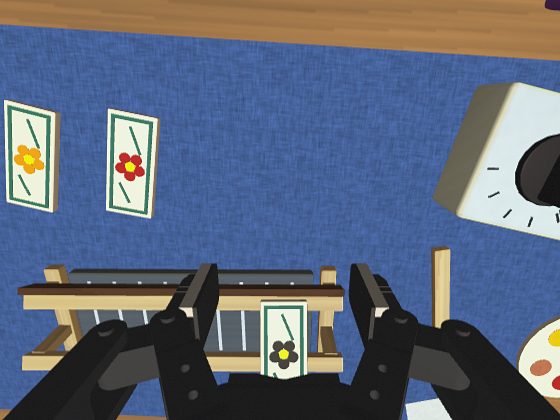

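```bash
python3 pk.py .438 -.0560 -7.8 .11
```

```text
t 14.1 tcp [0.4446 0.1059 0.209 ] x [ 0.001 -0.005 -1.   ] yaw 93.4 q [ 0.18 -0.13  2.09 -0.01  1.18 -1.44] F [-2.5 -0.3  0.3] w 0.76
dp cm [9.98, -15.84, -2.8] rot [0.195, 0.002, 0.005] | calls 0.91
```

```bash
python3 -m creep '[{"grip":6.5,"dp":[2,-4,-0.7],"rotation":[0.06,0,0]},{"grip":6.5,"dp":[4,-8,-1.5],"rotation":[0.12,0,0]},{"grip":6.5,"dp":[6,-12,-2.2],"rotation":[0.195,0,0.005]},{"grip":6.5,"dp":[8,-15.8,-2.8],"rotation":[0.195,0,0.005]},{"grip":6.5,"dp":[10,-15.8,-2.8],"rotation":[0.195,0,0.005]}]'
python3 -m creep '[{"grip":6.5,"dp":[0,0,0],"rotation":[0,0,0]},{"grip":6.5,"dp":[0,0,0],"rotation":[0,0,0]}]'
python3 look.py w10
```

```text
time: 14.52
tool_pos: [0.4288, -0.058, 0.1074]
tcp_rot: [0.106, 1.562, -0.111]
wrist_force: [0.8, 0.7, -0.1]
width: 0.76
time: 14.68
tool_pos: [0.4263, -0.0546, 0.1052]
tcp_rot: [0.109, 1.57, -0.109]
wrist_force: [-0.5, -0.0, 0.3]
width: 0.763
t 14.68 tcp [ 0.4263 -0.0546  0.1052] x [-0.002  0.    -1.   ] yaw 82.1 q [-0.19 -0.07  2.24 -0.    0.97 -1.62] F [-0.5 -0.   0.3] w 0.763
```

View pics/w10.png

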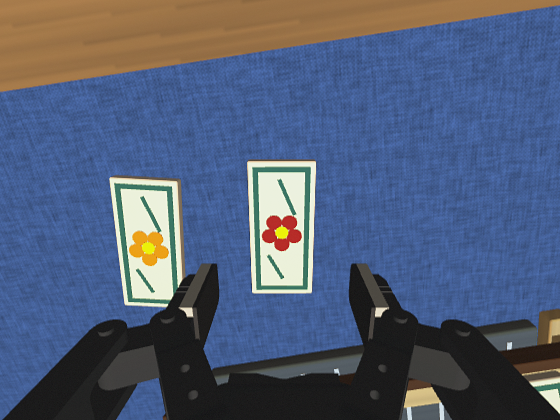

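```bash
python3 - <<'E'
from meas import *
p,d,C=load('w10'); q=plaques(p,C,.01,(235,150,330,305)); print(q)
print(plaques(p,C,.01,(100,160,184,312)))
_,x,y,a,b,th=q[0]
import subprocess
print(subprocess.run(['python3','pk.py',str(x/1e3),str(y/1e3),str(th),'.0125'],capture_output=True,text=True).stdout)
E
```

```text
[(array([281., 225.]), 436.8, -57.2, 110.9, 49.9, -7.8)]
[(array([150., 242.]), 437.4, -161.0, 116.0, 52.4, -11.3)]
t 14.73 tcp [ 0.4278 -0.0541  0.1065] x [ 0.001 -0.    -1.   ] yaw 82.1 q [-0.18 -0.07  2.24 -0.    0.97 -1.62] F [-0.4  0.1 -0.1] w 0.761
dp cm [9.4, -0.18, -0.27] rot [-0.001, 0.001, 0.0] | calls 0.45
```

```bash
python3 -m creep '[{"grip":6.2,"dp":[3,-0.2,-0.25],"rotation":[0,0,0]},{"grip":6.2,"dp":[6,-0.2,-0.25],"rotation":[0,0,0]},{"grip":6.2,"dp":[8.5,-0.2,-0.25],"rotation":[0,0,0]},{"grip":6.2,"dp":[9.3,-0.2,-0.25],"rotation":[0,0,0]},{"grip":6.2,"dp":[9.3,-0.2,-0.25],"rotation":[0,0,0]}]' 60;python3 -m creep '[{"grip":4.5,"dp":[0,0,0],"rotation":[0,0,0]},{"grip":4.5,"dp":[0,0,0],"rotation":[0,0,0]},{"grip":4.5,"dp":[0,0,0],"rotation":[0,0,0]},{"grip":4.5,"dp":[0,0,0],"rotation":[0,0,0]},{"grip":4.5,"dp":[0,0,0],"rotation":[0,0,0]}]' 60; python3 -c "
from h import *
stat()"
python3 -m creep '[{"grip":4.5,"dp":[-2,0,0],"rotation":[0,0,0]},{"grip":4.5,"dp":[-6,0,0],"rotation":[0,0,0]},{"grip":4.5,"dp":[-10,0,0],"rotation":[0,0,0]},{"grip":4.5,"dp":[-13,0,0],"rotation":[0,0,0]},{"grip":4.5,"dp":[-13,0,0],"rotation":[0,0,0]}]'
python3 pl.py 0.003 0 .04 -.0107 .0142
```

```text
time: 15.15
tool_pos: [0.4243, -0.0547, 0.0126]
tcp_rot: [0.105, 1.57, -0.106]
wrist_force: [0.0, 0.4, 0.5]
width: 0.726
time: 15.57
tool_pos: [0.427, -0.056, 0.0152]
tcp_rot: [0.106, 1.564, -0.107]
wrist_force: [0.2, 1.5, 7.0]
width: 0.56
t 15.57 tcp [ 0.427  -0.056   0.0152] x [ 0.005 -0.001 -1.   ] yaw 82.2 q [-0.19  0.08  2.31 -0.    0.75 -1.62] F [0.2 1.5 7. ] w 0.56
time: 15.98
tool_pos: [0.4303, -0.0568, 0.1511]
tcp_rot: [0.105, 1.553, -0.108]
wrist_force: [2.4, -0.4, -0.1]
width: 0.556
t 15.98 tcp [ 0.4303 -0.0568  0.1511] x [ 0.015 -0.003 -1.   ] yaw 82.2 q [-0.19 -0.13  2.21 -0.    1.05 -1.62] F [ 2.4 -0.4 -0.1] w 0.556
dp cm [4.3, 8.21, 15.37] rot [-0.192, -0.333, 0.037] | calls 0.86
```

```bash
python3 -m creep '[{"grip":4.5,"dp":[0,2,3],"rotation":[-0.04,-0.07,0]},{"grip":4.5,"dp":[0.5,4,7],"rotation":[-0.08,-0.15,0.01]},{"grip":4.5,"dp":[1.5,6,11],"rotation":[-0.13,-0.23,0.02]},{"grip":4.5,"dp":[2.5,8.2,14.5],"rotation":[-0.17,-0.3,0.03]},{"grip":4.5,"dp":[3.8,8.2,15.4],"rotation":[-0.19,-0.335,0.037]}]'
python3 -m creep '[{"grip":4.5,"dp":[0,0,0],"rotation":[0,0,0]},{"grip":4.5,"dp":[0,0,0],"rotation":[0,0,0]}]'
python3 look.py w11
python3 pl.py 0.003 0 .012 -.0099 .0152
```

```text
time: 16.4
tool_pos: [0.5928, 0.0062, 0.1071]
tcp_rot: [-0.033, 1.225, 0.054]
wrist_force: [0.7, -0.9, -0.5]
width: 0.56
time: 16.57
tool_pos: [0.5867, 0.0048, 0.1031]
tcp_rot: [-0.031, 1.239, 0.052]
wrist_force: [0.2, 0.5, -0.2]
width: 0.562
t 16.57 tcp [0.5867 0.0048 0.1031] x [ 0.325  0.023 -0.945] yaw 93.2 q [-0.06  0.06  2.17  0.07  0.59 -1.74] F [ 0.2  0.5 -0.2] w 0.562
t 16.62 tcp [0.5872 0.0045 0.1042] x [ 0.327  0.022 -0.945] yaw 93.2 q [-0.06  0.05  2.17  0.07  0.59 -1.74] F [-0.5 -0.1 -1.4] w 0.555
dp cm [2.35, -0.15, 0.99] rot [-0.004, -0.016, -0.003] | calls 0.12
```

View pics/w11.png

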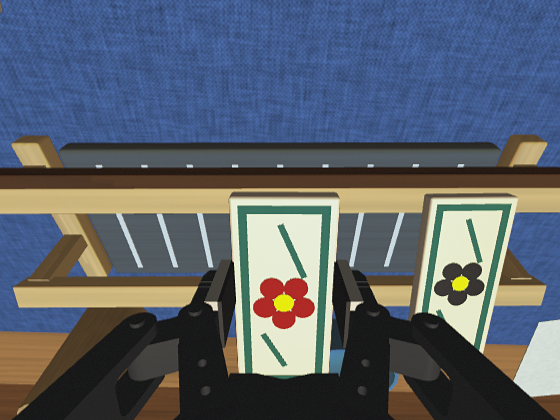

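```bash
python3 - <<'E'
from rel import *
p,d,C=load('w11'); save('w11z',p[150:310,360:560],4)
hsv=cv2.cvtColor(p,cv2.COLOR_RGB2HSV)
print('lip',onrack(C,[[380,189],[530,189]],0)*1000)
m=(hsv[...,1]<50)&(hsv[...,2]>190); m[:190]=0;m[330:]=0;m[:,415:]&=1;m[:,:415]=0;m[:,525:]=0
print('corner tl,tr top face',onrack(C,[[427,201],[516,198.5]],.01)*1000)
X=cloud(C,d)
for uv in [(450,205),(470,240),(490,300),(462,265),(440,192),(530,192)]: print(uv,((X[uv[1],uv[0]]-O)@RR*1000).round(1))
E
```

```text
lip [[-52.54929863  59.32746144   0.        ]
 [-52.2421245  147.90880594   0.        ]]Traceback (most recent call last):
  File "<stdin>", line 5, in <module>
numpy._core._exceptions._UFuncOutputCastingError: Cannot cast ufunc 'bitwise_and' output from dtype('int64') to dtype('bool') with casting rule 'same_kind'
```

View pics/w11z.png

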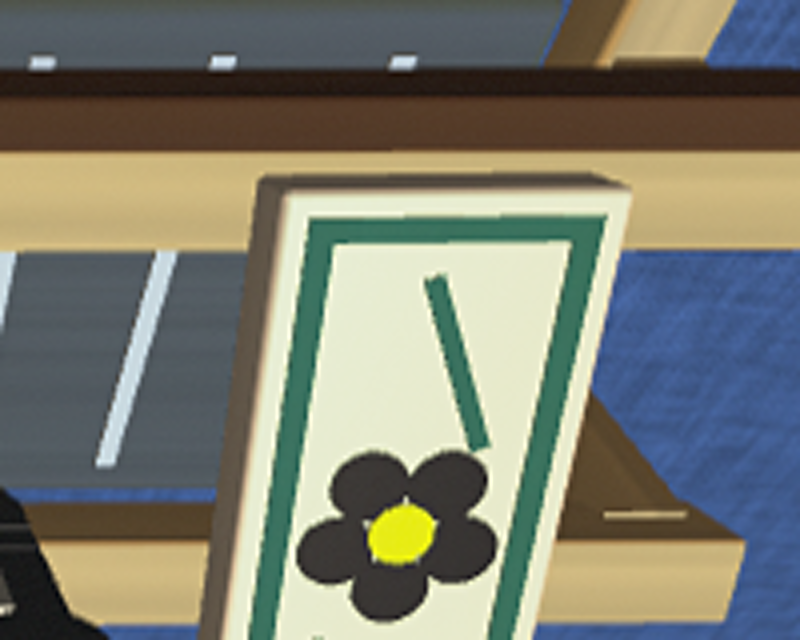

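```bash
python3 - <<'E'
from rel import *
print(((np.array([0.6024,.1143,.0728])-O)@RR-np.array([-.0107,0,.0142]))*1000)
E
python3 -m creep '[{"grip":4.5,"dp":[0.5,-0.15,0.9],"rotation":[0,-0.016,0]},{"grip":4.5,"dp":[2,-0.15,0.9],"rotation":[0,-0.016,0]},{"grip":4.5,"dp":[2.35,-0.15,0.9],"rotation":[0,-0.016,0]},{"grip":4.5,"dp":[2.35,-0.15,0.9],"rotation":[0,-0.016,0]}]'
python3 pl.py 0.001 0 .0 -.0099 .0152
```

```text
[  3.90334114 110.14363845  -0.23309854]
time: 16.95
tool_pos: [0.6044, 0.0037, 0.0855]
tcp_rot: [-0.031, 1.219, 0.051]
wrist_force: [-0.1, -0.8, -1.3]
width: 0.561
t 16.95 tcp [0.6044 0.0037 0.0855] x [ 0.344  0.023 -0.939] yaw 93.2 q [-0.06  0.11  2.16  0.09  0.53 -1.75] F [-0.1 -0.8 -1.3] w 0.561
dp cm [1.23, 0.03, -0.23] rot [-0.004, 0.002, -0.003] | calls 0.06
```

```bash
python3 -m creep '[{"grip":4.5,"dp":[0.6,0,-0.05],"rotation":[0,0,0]},{"grip":4.5,"dp":[1.1,0,-0.05],"rotation":[0,0,0]},{"grip":4.5,"dp":[1.25,0,-0.15],"rotation":[0,0,0]},{"grip":4.5,"dp":[1.25,0,-0.3],"rotation":[0,0,0]},{"grip":4.5,"dp":[1.25,0,-0.3],"rotation":[0,0,0]}]'
python3 pl.py 0.000 0 .0 -.0099 .0152
```

```text
time: 17.37
tool_pos: [0.606, 0.0042, 0.0732]
tcp_rot: [-0.031, 1.218, 0.052]
wrist_force: [1.1, -0.3, -1.3]
width: 0.559
t 17.37 tcp [0.606  0.0042 0.0732] x [ 0.344  0.023 -0.939] yaw 93.2 q [-0.06  0.13  2.16  0.09  0.51 -1.76] F [ 1.1 -0.3 -1.3] w 0.559
dp cm [0.01, -0.0, -0.06] rot [-0.003, 0.003, -0.003] | calls 0.01
```

```bash
python3 -m creep '[{"grip":4.5,"dp":[0.15,0,0],"rotation":[0,0,0]},{"grip":4.5,"dp":[0.15,0,-0.1],"rotation":[0,0,0]},{"grip":4.5,"dp":[0.15,0,-0.1],"rotation":[0,0,0]}]'
python3 pl.py 0.000 0 .0 -.0099 .0152
python3 look.py w12;python3 - <<'E'
from meas import *
p,d,C=load('w12'); save('w12z',p[140:300,180:440],3)
E
```

```text
time: 17.62
tool_pos: [0.6063, 0.0042, 0.073]
tcp_rot: [-0.031, 1.217, 0.052]
wrist_force: [-5.2, 1.5, 6.9]
width: 0.559
t 17.62 tcp [0.6063 0.0042 0.073 ] x [ 0.346  0.023 -0.938] yaw 93.3 q [-0.06  0.13  2.16  0.09  0.5  -1.76] F [-5.2  1.5  6.9] w 0.559
dp cm [-0.01, -0.0, -0.07] rot [-0.003, 0.005, -0.003] | calls 0.01
t 17.62 tcp [0.6063 0.0042 0.073 ] x [ 0.346  0.023 -0.938] yaw 93.3 q [-0.06  0.13  2.16  0.09  0.5  -1.76] F [-5.2  1.5  6.9] w 0.559
```

View pics/w12z.png

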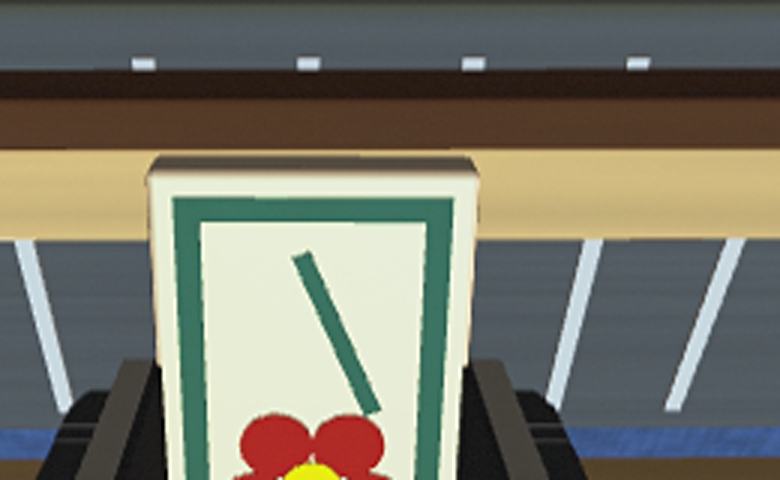

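```bash
python3 -m creep '[{"grip":4.5,"dp":[0,0,-0.15],"rotation":[0,0,0]},{"grip":4.5,"dp":[0,0,-0.2],"rotation":[0,0,0]},{"grip":4.5,"dp":[0,0,-0.2],"rotation":[0,0,0]}]'
python3 -c "
from h import *
stat()"
python3 -m creep '[{"grip":6.2,"dp":[0,0,0],"rotation":[0,0,0]},{"grip":6.2,"dp":[0,0,0],"rotation":[0,0,0]},{"grip":6.2,"dp":[-1,0,0],"rotation":[0,0,0]},{"grip":6.2,"dp":[-4,0,0],"rotation":[0,0,0]},{"grip":6.2,"dp":[-5,0,0],"rotation":[0,0,0]}]'
python3 look.py w13
python3 pl.py .0039 .110 .03 -.0107 .0142
```

```text
time: 17.92
tool_pos: [0.6059, 0.0041, 0.0729]
tcp_rot: [-0.031, 1.213, 0.052]
wrist_force: [-0.2, 2.5, 6.6]
width: 0.558
t 17.92 tcp [0.6059 0.0041 0.0729] x [ 0.349  0.023 -0.937] yaw 93.2 q [-0.06  0.13  2.17  0.09  0.5  -1.76] F [-0.2  2.5  6.6] w 0.558
time: 18.33
tool_pos: [0.587, 0.0028, 0.1202]
tcp_rot: [-0.031, 1.216, 0.052]
wrist_force: [1.9, -1.3, 0.4]
width: 0.727
t 18.33 tcp [0.587  0.0028 0.1202] x [ 0.347  0.023 -0.938] yaw 93.2 q [-0.06  0.02  2.17  0.08  0.6  -1.75] F [ 1.9 -1.3  0.4] w 0.727
t 18.38 tcp [0.5884 0.0027 0.1222] x [ 0.35   0.023 -0.936] yaw 93.2 q [-0.06  0.02  2.17  0.08  0.6  -1.75] F [0.4 0.3 0.9] w 0.727
dp cm [2.35, 11.04, 0.19] rot [-0.003, 0.01, -0.002] | calls 0.54
```

View pics/w13.png

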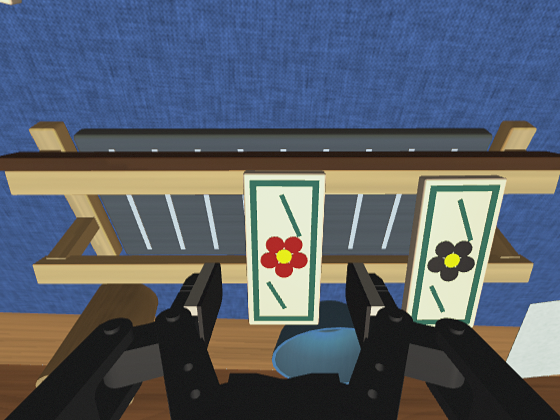

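```bash
python3 -m creep '[{"grip":6.2,"dp":[0,4,0.1],"rotation":[0,0,0]},{"grip":6.2,"dp":[0,8,0.2],"rotation":[0,0,0]},{"grip":6.2,"dp":[0.5,11,0.2],"rotation":[0,0.01,0]},{"grip":6.2,"dp":[1.5,11,0.2],"rotation":[0,0.01,0]},{"grip":6.2,"dp":[2.3,11,0.2],"rotation":[0,0.01,0]}]'
python3 pl.py .0039 .110 .001 -.0107 .0142
```

```text
time: 18.8
tool_pos: [0.5907, 0.1152, 0.0971]
tcp_rot: [-0.033, 1.227, 0.055]
wrist_force: [-0.7, -0.8, 0.7]
width: 0.719
t 18.8 tcp [0.5907 0.1152 0.0971] x [ 0.336  0.024 -0.941] yaw 93.4 q [ 0.17  0.09  2.15 -0.06  0.56 -1.41] F [-0.7 -0.8  0.7] w 0.719
dp cm [2.56, -0.18, 0.28] rot [-0.0, -0.005, -0.004] | calls 0.12
```

```bash
python3 -m creep '[{"grip":6.2,"dp":[1,-0.15,0.25],"rotation":[0,0,0]},{"grip":6.2,"dp":[2,-0.15,0.25],"rotation":[0,0,0]},{"grip":6.2,"dp":[2.5,-0.15,0.25],"rotation":[0,0,0]},{"grip":6.2,"dp":[2.5,-0.15,0.25],"rotation":[0,0,0]},{"grip":5.5,"dp":[2.5,-0.15,0.25],"rotation":[0,0,0]}]' 30
python3 -m creep '[{"grip":4.5,"dp":[0,0,0],"rotation":[0,0,0]},{"grip":4.5,"dp":[0,0,0],"rotation":[0,0,0]},{"grip":4.5,"dp":[0,0,0],"rotation":[0,0,0]},{"grip":4.5,"dp":[0,0,-0.2],"rotation":[0,0,0]},{"grip":4.5,"dp":[0,0,-0.4],"rotation":[0,0,0]}]' 30
python3 -m creep '[{"grip":4.5,"dp":[0,0,-0.1],"rotation":[0,0,0]},{"grip":4.5,"dp":[0,0,-0.1],"rotation":[0,0,0]}]' 30
python3 look.py w14;python3 - <<'E'
from meas import *
p,d,C=load('w14'); save('w14z',p[140:300,180:440],3)
E
```

```text
time: 19.22
tool_pos: [0.601, 0.1115, 0.0737]
tcp_rot: [-0.031, 1.229, 0.05]
wrist_force: [0.0, 0.2, 0.1]
width: 0.648
time: 19.63
tool_pos: [0.5975, 0.1124, 0.0736]
tcp_rot: [-0.031, 1.227, 0.052]
wrist_force: [-0.3, 0.2, -1.6]
width: 0.575
time: 19.8
tool_pos: [0.5969, 0.1124, 0.0734]
tcp_rot: [-0.032, 1.226, 0.052]
wrist_force: [0.8, -0.7, -1.4]
width: 0.568
t 19.8 tcp [0.5969 0.1124 0.0734] x [ 0.337  0.023 -0.941] yaw 93.3 q [ 0.16  0.13  2.15 -0.06  0.52 -1.41] F [ 0.8 -0.7 -1.4] w 0.568
```

View pics/w14z.png

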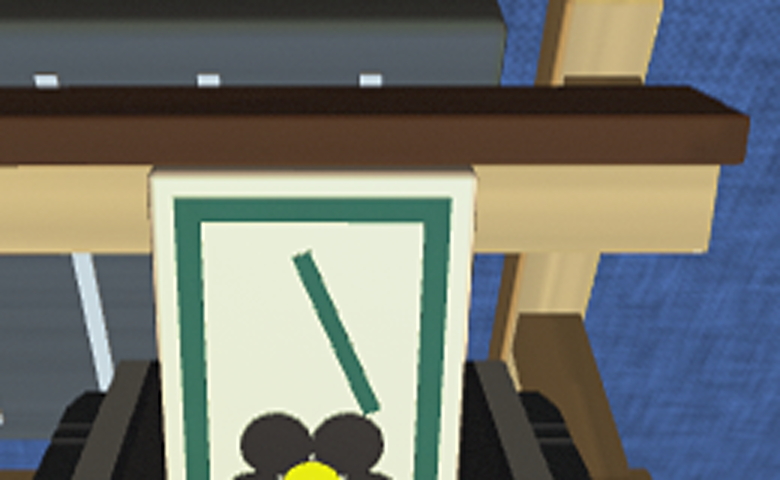

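```bash
python3 -m creep '[{"grip":4.5,"dp":[0.1,0,0.05],"rotation":[0,0,0]},{"grip":4.5,"dp":[0.15,0,0.05],"rotation":[0,0,0]},{"grip":4.5,"dp":[0.15,0,0.05],"rotation":[0,0,0]}]'
python3 -m creep '[{"grip":6.2,"dp":[0,0,0],"rotation":[0,0,0]},{"grip":6.2,"dp":[0,0,0],"rotation":[0,0,0]},{"grip":6.2,"dp":[-1,0,0],"rotation":[0,0,0]},{"grip":6.2,"dp":[-4,0,0],"rotation":[0,0,0]},{"grip":6.2,"dp":[-8,0,0],"rotation":[0,0,0]}]'
python3 -m creep '[{"grip":6.5,"dp":[-4,-3,-2],"rotation":[0,0.12,0]},{"grip":6.5,"dp":[-6,-6,-5],"rotation":[0,0.24,0]},{"grip":6.5,"dp":[-8,-10,-7],"rotation":[0,0.345,0]},{"grip":6.5,"dp":[-10,-13,-9],"rotation":[0,0.345,0]},{"grip":6.5,"dp":[-10,-14,-10],"rotation":[0,0.345,0]}]'
python3 look.py w15
python3 pk.py .4374 -.161 -11.3 .11
```

```text
time: 20.1
tool_pos: [0.5971, 0.1124, 0.0731]
tcp_rot: [-0.031, 1.229, 0.052]
wrist_force: [-9.6, -0.8, 13.5]
width: 0.569
time: 20.52
tool_pos: [0.568, 0.1101, 0.1443]
tcp_rot: [-0.032, 1.235, 0.051]
wrist_force: [1.2, 0.4, -0.2]
width: 0.725
time: 20.93
tool_pos: [0.4524, -0.0383, 0.2099]
tcp_rot: [-0.043, 1.569, 0.047]
wrist_force: [0.2, -0.5, -0.1]
width: 0.764
t 20.93 tcp [ 0.4524 -0.0383  0.2099] x [ 0.001  0.003 -1.   ] yaw 93.3 q [-0.14 -0.14  2.1   0.    1.18 -1.77] F [ 0.2 -0.5 -0.1] w 0.764
t 20.98 tcp [ 0.4479 -0.0422  0.2091] x [-0.003 -0.001 -1.   ] yaw 93.2 q [-0.15 -0.14  2.1  -0.    1.19 -1.77] F [-4.4 -2.8 -0.4] w 0.758
dp cm [9.92, -11.5, -2.84] rot [0.253, -0.003, 0.001] | calls 0.74
```

View pics/w15.png

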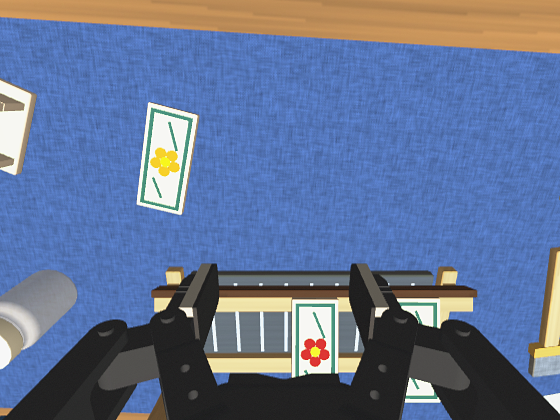

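```bash
python3 -m creep '[{"grip":6.5,"dp":[2,-3,-0.7],"rotation":[0.08,0,0]},{"grip":6.5,"dp":[4,-6,-1.5],"rotation":[0.16,0,0]},{"grip":6.5,"dp":[6,-10,-2.2],"rotation":[0.25,0,0]},{"grip":6.5,"dp":[8,-11.5,-2.8],"rotation":[0.25,0,0]},{"grip":6.5,"dp":[10,-11.5,-2.8],"rotation":[0.25,0,0]}]'
python3 -m creep '[{"grip":6.5,"dp":[0,0,0],"rotation":[0,0,0]},{"grip":6.5,"dp":[0,0,0],"rotation":[0,0,0]}]'
python3 look.py w16; python3 - <<'E'
from meas import *
p,d,C=load('w16'); q=plaques(p,C,.01,(230,140,340,315)); print(q)
_,x,y,a,b,th=q[0]
import subprocess
print(subprocess.run(['python3','pk.py',str(x/1e3),str(y/1e3),str(th),'.0125'],capture_output=True,text=True).stdout)
E
```

```text
time: 21.4
tool_pos: [0.4289, -0.1559, 0.1066]
tcp_rot: [0.156, 1.566, -0.153]
wrist_force: [0.1, 1.1, -0.0]
width: 0.763
time: 21.57
tool_pos: [0.4283, -0.1524, 0.1061]
tcp_rot: [0.156, 1.571, -0.149]
wrist_force: [-0.4, -0.0, -0.3]
width: 0.76
t 21.57 tcp [ 0.4283 -0.1524  0.1061] x [-0.005  0.005 -1.   ] yaw 78.9 q [-0.4  -0.02  2.19  0.    0.97 -1.78] F [-0.4 -0.  -0.3] w 0.76
[(array([271., 223.]), 435.4, -162.3, 110.6, 49.8, -11.2)]
t 21.62 tcp [ 0.4296 -0.1525  0.1073] x [-0.002  0.004 -1.   ] yaw 78.9 q [-0.4  -0.02  2.19  0.    0.97 -1.78] F [ 0.7 -0.6  0.6] w 0.763
dp cm [9.48, -0.88, -0.42] rot [0.002, -0.003, -0.004] | calls 0.46
```

View pics/w16.png

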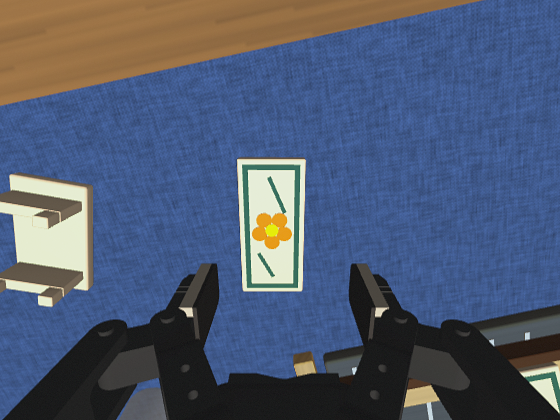

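```bash
python3 -m creep '[{"grip":6.2,"dp":[3,-0.85,-0.4],"rotation":[0,0,0]},{"grip":6.2,"dp":[6,-0.85,-0.4],"rotation":[0,0,0]},{"grip":6.2,"dp":[8.5,-0.85,-0.4],"rotation":[0,0,0]},{"grip":6.2,"dp":[9.4,-0.85,-0.4],"rotation":[0,0,0]},{"grip":6.2,"dp":[9.4,-0.85,-0.4],"rotation":[0,0,0]}]' 60;python3 -m creep '[{"grip":4.5,"dp":[0,0,0],"rotation":[0,0,0]},{"grip":4.5,"dp":[0,0,0],"rotation":[0,0,0]},{"grip":4.5,"dp":[0,0,0],"rotation":[0,0,0]},{"grip":4.5,"dp":[0,0,0],"rotation":[0,0,0]},{"grip":4.5,"dp":[0,0,0],"rotation":[0,0,0]}]' 60; python3 -c "
from h import *
stat()"
python3 -m creep '[{"grip":4.5,"dp":[-2,0,0],"rotation":[0,0,0]},{"grip":4.5,"dp":[-6,0,0],"rotation":[0,0,0]},{"grip":4.5,"dp":[-10,0,0],"rotation":[0,0,0]},{"grip":4.5,"dp":[-13,0,0],"rotation":[0,0,0]},{"grip":4.5,"dp":[-13,0,0],"rotation":[0,0,0]}]'
python3 pl.py 0.003 -.110 .04 -.0105 .0142
```

```text
time: 22.03
tool_pos: [0.423, -0.1588, 0.0119]
tcp_rot: [0.155, 1.571, -0.147]
wrist_force: [-0.2, -0.1, -0.1]
width: 0.726
time: 22.45
tool_pos: [0.4255, -0.1605, 0.0146]
tcp_rot: [0.154, 1.564, -0.15]
wrist_force: [-1.1, 2.2, 8.1]
width: 0.561
t 22.45 tcp [ 0.4255 -0.1605  0.0146] x [ 0.001  0.003 -1.   ] yaw 78.9 q [-0.42  0.13  2.25  0.    0.76 -1.8 ] F [-1.1  2.2  8.1] w 0.561
time: 22.87
tool_pos: [0.4289, -0.1627, 0.1505]
tcp_rot: [0.151, 1.555, -0.152]
wrist_force: [1.5, -0.0, -0.6]
width: 0.561
t 22.87 tcp [ 0.4289 -0.1627  0.1505] x [ 0.011 -0.002 -1.   ] yaw 78.9 q [-0.42 -0.08  2.16  0.    1.05 -1.8 ] F [ 1.5 -0.  -0.6] w 0.561
dp cm [4.19, 8.83, 15.75] rot [-0.249, -0.336, 0.045] | calls 0.89
```

```bash
python3 -m creep '[{"grip":4.5,"dp":[0,2,3],"rotation":[-0.05,-0.07,0]},{"grip":4.5,"dp":[0.5,4,7],"rotation":[-0.1,-0.14,0.01]},{"grip":4.5,"dp":[1.5,6.5,11],"rotation":[-0.15,-0.21,0.02]},{"grip":4.5,"dp":[2.5,8.8,14.5],"rotation":[-0.2,-0.27,0.03]},{"grip":4.5,"dp":[3.8,8.8,15.7],"rotation":[-0.25,-0.335,0.045]}]'
python3 -m creep '[{"grip":4.5,"dp":[0,0,0],"rotation":[0,0,0]},{"grip":4.5,"dp":[0,0,0],"rotation":[0,0,0]}]'
python3 pl.py 0.003 -.110 .012 -.0101 .0146
```

```text
time: 23.28
tool_pos: [0.5996, -0.1026, 0.1068]
tcp_rot: [-0.035, 1.227, 0.058]
wrist_force: [0.2, 0.7, -1.3]
width: 0.557
time: 23.45
tool_pos: [0.5927, -0.1033, 0.1019]
tcp_rot: [-0.03, 1.241, 0.057]
wrist_force: [-1.4, 0.2, -2.2]
width: 0.556
t 23.45 tcp [ 0.5927 -0.1033  0.1019] x [ 0.322  0.027 -0.946] yaw 93.4 q [-0.28  0.09  2.13  0.2   0.62 -2.05] F [-1.4  0.2 -2.2] w 0.556
dp cm [2.22, -0.36, 1.12] rot [-0.002, -0.02, -0.008] | calls 0.12
```

```bash
python3 -m creep '[{"grip":4.5,"dp":[0.5,-0.35,1.1],"rotation":[0,-0.02,-0.01]},{"grip":4.5,"dp":[1.8,-0.35,1.1],"rotation":[0,-0.02,-0.01]},{"grip":4.5,"dp":[2.2,-0.35,1.1],"rotation":[0,-0.02,-0.01]},{"grip":4.5,"dp":[2.2,-0.35,1.1],"rotation":[0,-0.02,-0.01]}]'
python3 pl.py 0.002 -.110 .0 -.0101 .0146
```

```text
time: 23.78
tool_pos: [0.611, -0.1062, 0.0856]
tcp_rot: [-0.036, 1.219, 0.048]
wrist_force: [0.0, 0.3, -1.1]
width: 0.561
t 23.78 tcp [ 0.611  -0.1062  0.0856] x [ 0.344  0.018 -0.939] yaw 93.2 q [-0.27  0.14  2.12  0.21  0.56 -2.06] F [ 0.   0.3 -1.1] w 0.561
dp cm [1.28, 0.05, -0.16] rot [-0.002, 0.002, 0.003] | calls 0.06
```

```bash
python3 -m creep '[{"grip":4.5,"dp":[0.6,0,-0.1],"rotation":[0,0,0]},{"grip":4.5,"dp":[1.1,0,-0.1],"rotation":[0,0,0]},{"grip":4.5,"dp":[1.4,0,-0.2],"rotation":[0,0,0]},{"grip":4.5,"dp":[1.4,0,-0.4],"rotation":[0,0,0]},{"grip":4.5,"dp":[1.4,0,-0.4],"rotation":[0,0,0]}]'
python3 pl.py 0.000 -.110 .0 -.0101 .0146
python3 look.py w17;python3 - <<'E'
from meas import *
p,d,C=load('w17'); save('w17z',p[140:300,180:440],3)
E
```

```text
time: 24.2
tool_pos: [0.6138, -0.1065, 0.073]
tcp_rot: [-0.037, 1.215, 0.047]
wrist_force: [-1.2, -0.3, 0.7]
width: 0.57
t 24.2 tcp [ 0.6138 -0.1065  0.073 ] x [ 0.348  0.017 -0.937] yaw 93.2 q [-0.27  0.16  2.12  0.22  0.53 -2.07] F [-1.2 -0.3  0.7] w 0.57
dp cm [0.01, 0.09, -0.19] rot [-0.002, 0.006, 0.004] | calls 0.01
t 24.2 tcp [ 0.6138 -0.1065  0.073 ] x [ 0.348  0.017 -0.937] yaw 93.2 q [-0.27  0.16  2.12  0.22  0.53 -2.07] F [-1.2 -0.3  0.7] w 0.57
```

View pics/w17z.png

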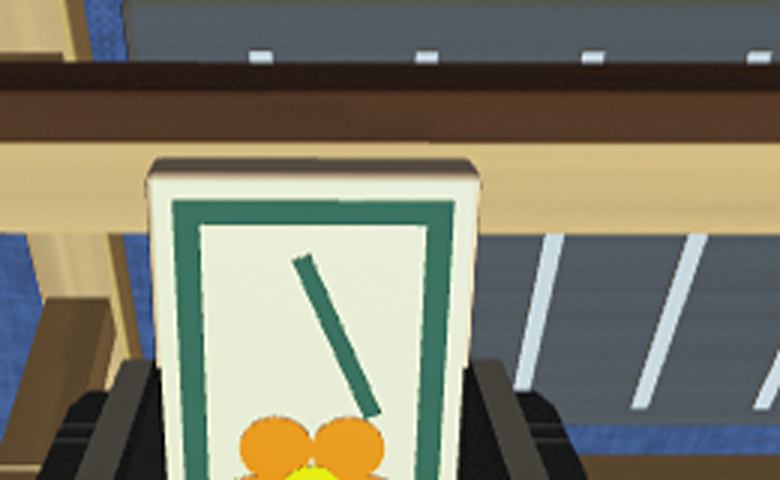

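```bash
python3 -m creep '[{"grip":4.5,"dp":[0.05,0,-0.2],"rotation":[0,0,0]},{"grip":4.5,"dp":[0.05,0,-0.4],"rotation":[0,0,0]},{"grip":4.5,"dp":[0.1,0,-0.4],"rotation":[0,0,0]},{"grip":4.5,"dp":[0.1,0,-0.4],"rotation":[0,0,0]}]'
python3 pl.py 0.000 -.110 .0 -.0101 .0146
python3 -m creep '[{"grip":6.2,"dp":[0,0,0],"rotation":[0,0,0]},{"grip":6.2,"dp":[0,0,0],"rotation":[0,0,0]},{"grip":6.2,"dp":[-1,0,0],"rotation":[0,0,0]},{"grip":6.2,"dp":[-4,0,0],"rotation":[0,0,0]},{"grip":6.2,"dp":[-8,0,0],"rotation":[0,0,0]}]'
python3 -m creep '[{"grip":6.5,"dp":[-3,3,-1],"rotation":[0,0.12,0]},{"grip":6.5,"dp":[-4,6,-3],"rotation":[0,0.24,0]},{"grip":6.5,"dp":[-6,9,-3],"rotation":[0,0.345,0]},{"grip":6.5,"dp":[-7,12,-3],"rotation":[0,0.345,0]},{"grip":6.5,"dp":[-7,12,-3],"rotation":[0,0.345,0]}]'
python3 -m creep '[{"grip":6.5,"dp":[0,0,0],"rotation":[0,0,0]},{"grip":6.5,"dp":[0,0,0],"rotation":[0,0,0]}]'
python3 look.py w18
```

```text
time: 24.58
tool_pos: [0.611, -0.1069, 0.0719]
tcp_rot: [-0.037, 1.213, 0.047]
wrist_force: [-3.6, -0.4, 7.5]
width: 0.559
t 24.58 tcp [ 0.611  -0.1069  0.0719] x [ 0.349  0.016 -0.937] yaw 93.2 q [-0.27  0.16  2.13  0.22  0.52 -2.07] F [-3.6 -0.4  7.5] w 0.559
dp cm [-0.0, 0.12, 0.11] rot [-0.001, 0.008, 0.004] | calls 0.01
time: 25.0
tool_pos: [0.5795, -0.107, 0.1423]
tcp_rot: [-0.035, 1.223, 0.049]
wrist_force: [0.6, -0.3, 0.1]
width: 0.729
time: 25.42
tool_pos: [0.525, 0.0132, 0.2038]
tcp_rot: [-0.047, 1.556, 0.046]
wrist_force: [0.5, -1.1, -0.9]
width: 0.762
time: 25.58
tool_pos: [0.5229, 0.0089, 0.2001]
tcp_rot: [-0.047, 1.56, 0.042]
wrist_force: [0.4, -0.8, -0.2]
width: 0.763
t 25.58 tcp [0.5229 0.0089 0.2001] x [ 0.01  -0.003 -1.   ] yaw 93.3 q [-0.03  0.    1.98 -0.    1.14 -1.66] F [ 0.4 -0.8 -0.2] w 0.763
```

View pics/w18.png

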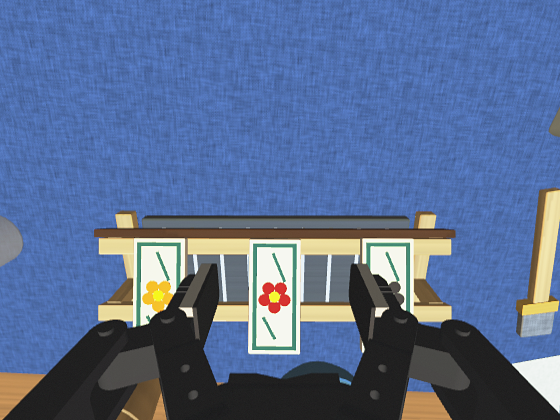

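```bash
python3 - <<'E'
from meas import *
for n in ("top","scene"):
    p,d=bot.read_camera(n); save(n+'2',p); np.savez(f'pics/{n}2.npz',p=p,d=d)
go([.59,.30,.22],Rdown(97))
E
```

```text
dp cm [-2.07, 28.77, 8.33] rot [-0.068, 0.009, 0.003] | calls 1.44
```

View pics/scene2.png

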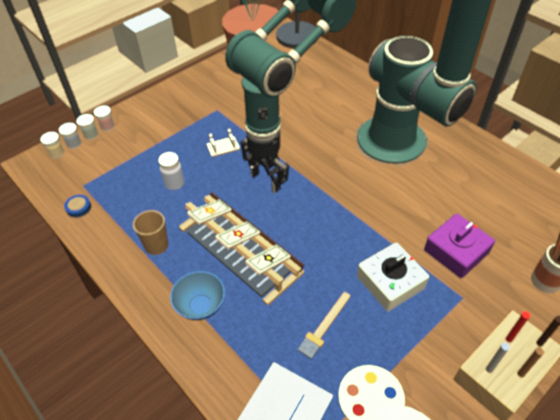

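View pics/top2.png

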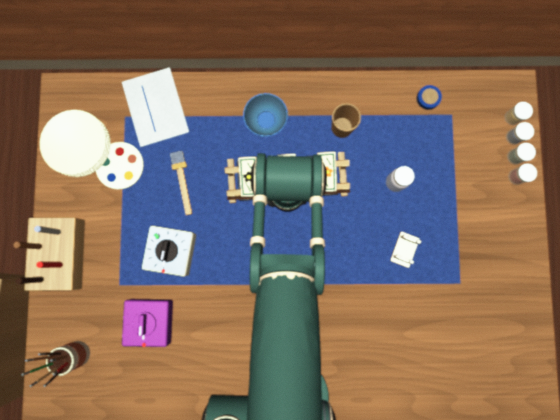

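The scene view shows all three plaques on the rack, at about (210,212), (238,235) and (268,260). The dial pointer is at the red dot and there's no fourth plaque anywhere. Next is the brush.

```bash
python3 -m creep '[{"grip":6.5,"dp":[-2,4,1],"rotation":[-0.03,0,0]},{"grip":6.5,"dp":[-2,8,2.3],"rotation":[-0.07,0.01,0]},{"grip":6.5,"dp":[-2,12,3.4],"rotation":[-0.07,0.01,0]},{"grip":6.5,"dp":[-2,16,4.5],"rotation":[-0.07,0.01,0]},{"grip":6.5,"dp":[-2,19,5.5],"rotation":[-0.07,0.01,0]}]'
python3 -m creep '[{"grip":6.5,"dp":[0,4,1.1],"rotation":[0,0,0]},{"grip":6.5,"dp":[0,8,2.3],"rotation":[0,0,0]},{"grip":6.5,"dp":[0,9.7,2.8],"rotation":[0,0,0]},{"grip":6.5,"dp":[0,9.7,2.8],"rotation":[0,0,0]},{"grip":6.5,"dp":[0,9.7,2.8],"rotation":[0,0,0]}]'
python3 look.py w19
```

```text
time: 26.15
tool_pos: [0.5678, 0.2031, 0.2199]
tcp_rot: [-0.1, 1.569, 0.095]
wrist_force: [0.4, -0.3, -0.0]
width: 0.753
time: 26.57
tool_pos: [0.583, 0.3013, 0.2189]
tcp_rot: [-0.103, 1.57, 0.096]
wrist_force: [0.0, 0.6, -1.0]
width: 0.765
t 26.57 tcp [0.583  0.3013 0.2189] x [-0.001 -0.005 -1.   ] yaw 97.3 q [ 0.44  0.25  1.67 -0.    1.22 -1.26] F [ 0.   0.6 -1. ] w 0.765
```

View pics/w19.png

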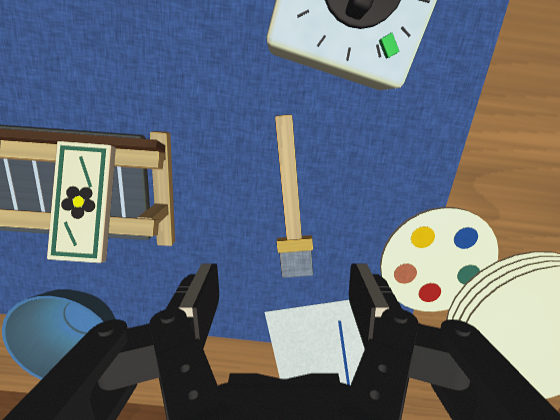

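```bash
cat > brush.py <<'E'
from meas import *
def brush(n,roi):
    p,d,C=load(n); x0,y0,x1,y1=roi
    hsv=cv2.cvtColor(p,cv2.COLOR_RGB2HSV)
    m=~((hsv[...,0]>100)&(hsv[...,0]<128)&(hsv[...,1]>100)); k=np.zeros_like(m);k[y0:y1,x0:x1]=1;m&=k
    m=cv2.morphologyEx(m.astype(np.uint8),cv2.MORPH_OPEN,np.ones((3,3)))
    v,u=np.nonzero(m); W=onplane(C,np.c_[u,v],.012)[:,:2]
    q,_,_=cv2.PCACompute2(W.astype(np.float32),None) if False else (None,None,None)
    # axis by handle: iterative, use narrow sections
    ax=np.linalg.svd(W-W.mean(0),full_matrices=False)[2][0]
    if ax[0]<0: ax=-ax
    for _ in range(3):
        s=(W-W.mean(0))@ax; smin=s.min(); h=(s>smin+.01)&(s<smin+.125)
        H=W[h]; ax=np.linalg.svd(H-H.mean(0),full_matrices=False)[2][0]; ax=ax if ax[0]>0 else -ax
    s=(W-H.mean(0))@ax; L=s.max()-s.min()
    mid=H.mean(0)+ax*(s.max()+s.min())/2
    return mid,np.degrees(np.arctan2(ax[1],ax[0])),L
E
python3 - <<'E'
from brush import *
m,y,L=brush('w19',(255,100,330,290)); print(m.round(4),y.round(1),L.round(4))
E
```

```text
[0.6052 0.3117] 12.4 0.1892
```

```bash
python3 pk.py .6050 .3117 12.4 .08 0
```

```text
t 26.62 tcp [0.583  0.3003 0.2191] x [-0.001 -0.005 -1.   ] yaw 97.2 q [ 0.44  0.25  1.67 -0.    1.22 -1.26] F [-0.8  0.1 -0.7] w 0.764
dp cm [13.9, 0.92, 2.35] rot [-0.091, -0.002, 0.005] | calls 0.68
```

```bash
python3 -m creep '[{"grip":4.5,"dp":[4,0.9,2.3],"rotation":[-0.09,0,0.005]},{"grip":4.5,"dp":[8,0.9,2.3],"rotation":[-0.09,0,0.005]},{"grip":4.5,"dp":[12,0.9,2.3],"rotation":[-0.09,0,0.005]},{"grip":4.5,"dp":[13.9,0.9,2.3],"rotation":[-0.09,0,0.005]},{"grip":4.5,"dp":[13.9,0.9,2.3],"rotation":[-0.09,0,0.005]}]'
python3 look.py w20
python3 pk.py .6050 .3117 12.4 .0165 0
```

```text
time: 27.03
tool_pos: [0.6, 0.3081, 0.0735]
tcp_rot: [-0.171, 1.577, 0.165]
wrist_force: [-0.6, 0.0, -0.5]
width: 0.529
t 27.03 tcp [0.6    0.3081 0.0735] x [-0.013 -0.005 -1.   ] yaw 102.2 q [ 0.44  0.42  1.74  0.    1.   -1.35] F [-0.6  0.  -0.5] w 0.529
t 27.08 tcp [0.6022 0.3094 0.0772] x [-0.008 -0.002 -1.   ] yaw 102.2 q [ 0.44  0.41  1.73  0.    1.   -1.35] F [-1.8 -0.6 -0.4] w 0.529
dp cm [6.06, 0.17, 0.37] rot [-0.003, -0.008, 0.001] | calls 0.29
```

View pics/w20.png

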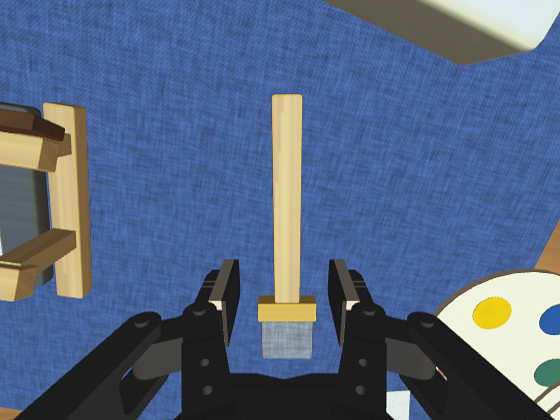

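```bash
python3 -m creep '[{"grip":4,"dp":[3,0.2,0.2],"rotation":[0,0,0]},{"grip":4,"dp":[5,0.2,0.2],"rotation":[0,0,0]},{"grip":4,"dp":[5.9,0.2,0.2],"rotation":[0,0,0]},{"grip":4,"dp":[5.9,0.2,0.2],"rotation":[0,0,0]}]' 40; python3 -m creep '[{"grip":1,"dp":[0,0,0],"rotation":[0,0,0]},{"grip":1,"dp":[0,0,0],"rotation":[0,0,0]},{"grip":1,"dp":[0,0,0],"rotation":[0,0,0]},{"grip":1,"dp":[0,0,0],"rotation":[0,0,0]},{"grip":1,"dp":[0,0,0],"rotation":[0,0,0]}]' 40; python3 -c "
from h import *
stat()"
python3 -m creep '[{"grip":1,"dp":[-2,0,0],"rotation":[0,0,0]},{"grip":1,"dp":[-6,0,0],"rotation":[0,0,0]},{"grip":1,"dp":[-10,0,0],"rotation":[0,0,0]},{"grip":1,"dp":[-14,0,0],"rotation":[0,0,0]},{"grip":1,"dp":[-17,0,0],"rotation":[0,0,0]}]'
python3 look.py w21
```

```text
time: 27.42
tool_pos: [0.606, 0.3143, 0.0218]
tcp_rot: [-0.168, 1.566, 0.17]
wrist_force: [-0.6, -0.8, 0.4]
width: 0.466
time: 27.83
tool_pos: [0.6082, 0.316, 0.0248]
tcp_rot: [-0.168, 1.56, 0.172]
wrist_force: [0.1, -1.8, 7.5]
width: 0.178
t 27.83 tcp [0.6082 0.316  0.0248] x [ 0.003  0.003 -1.   ] yaw 102.4 q [ 0.44  0.48  1.75  0.    0.91 -1.35] F [ 0.1 -1.8  7.5] w 0.178
time: 28.25
tool_pos: [0.6075, 0.316, 0.1967]
tcp_rot: [-0.167, 1.56, 0.172]
wrist_force: [1.5, 1.0, -0.0]
width: 0.175
t 28.25 tcp [0.6075 0.316  0.1967] x [ 0.004  0.004 -1.   ] yaw 102.4 q [ 0.44  0.31  1.64  0.    1.19 -1.35] F [ 1.5  1.  -0. ] w 0.175
```

View pics/w21.png

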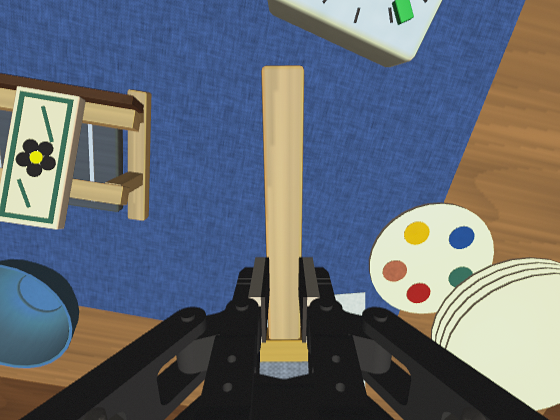

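```bash
python3 - <<'E'
from meas import *
p,d,C=load('w21');X=cloud(C,d);t,r,s=tool();M=r.as_matrix();T=(X-t)@M*1000
for v in (70,90,120,150,180,210,240,300): print(v,T[v,283].round(1))
E
python3 - <<'E'
from meas import *
# rest from top (unobstructed) : base plate at z=.01
g=np.load('pics/top2.npz')['p'];C=cal('top')
for z in (.01,.04): print(plaques(g,C,z,(385,225,430,275)))
g=cv2.resize(g[225:275,385:430],None,fx=10,fy=10,interpolation=cv2.INTER_CUBIC); save('rest',g)
go([.43,-.30,.20],Rdown(68))
E
```

```text
70 [ 19.2  -0.8 -99.2]
90 [ 19.   -0.7 -91.5]
120 [ 19.4  -0.7 -79.4]
150 [ 20.1  -0.7 -66.5]
180 [ 20.2  -0.7 -52.7]
210 [ 20.4  -0.7 -38.1]
240 [ 20.6  -0.7 -22.5]
300 [20.6 -0.7 12. ]
[(array([405., 249.]), 407.3, -336.2, 95.5, 68.4, -21.7)]
[(array([405., 249.]), 406.5, -328.2, 93.4, 66.9, -21.7)]
dp cm [-0.33, -56.44, -30.9] rot [0.6, 0.013, -0.009] | calls 3.09
```

View pics/rest.png

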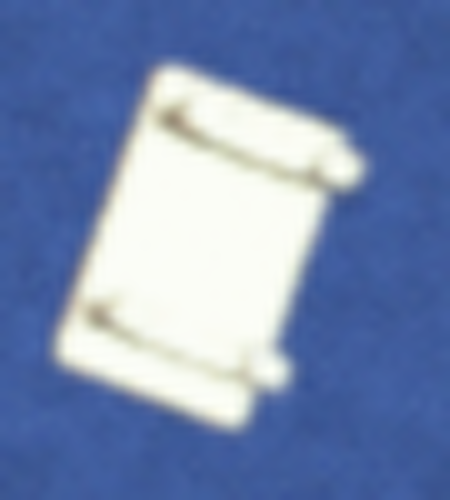

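```bash
python3 - <<'E'
from meas import *
t,r,s=tool();M=r.as_matrix()
for n,yy in (('w21',.03),('w16',.05),('w12',.045)):
    p,d,C=load(n);X=cloud(C,d)
    # tool pose from camera pose of that shot: cam->tool fixed
    Cn=cal('wrist'); 
    # tool axes in that shot
    A=Cn[1]@M; b=Cn[1]@t+Cn[2]   # tool->cam
    Xc=X@C[1].T+C[2]; T=(Xc-b)@A*1000
    for uv in [(258,262),(265,290),(250,300),(210,268),(205,300),(357,268),(365,300),(284,270),(284,300)]: print(n,uv,T[uv[1],uv[0]].round(1))
E
```

```text
w21 (258, 262) [  4.7 -11.7 -11.3]
w21 (265, 290) [-18.5  -7.  -11.2]
w21 (250, 300) [-26.8 -12.2 -12.3]
w21 (210, 268) [198.8 -85.7 102.1]
w21 (205, 300) [196.6 -94.5 144.6]
w21 (357, 268) [196.9  86.2 100.8]
w21 (365, 300) [197.5  99.5 145. ]
w21 (284, 270) [13.8  0.7 -1.8]
w21 (284, 300) [12.6  0.7 15.4]
w16 (258, 262) [ 96.  -19.9  38.3]
w16 (265, 290) [ 96.5 -14.8  64.6]
w16 (250, 300) [105.4 -28.7  80.5]
w16 (210, 268) [ -1.1 -33.1 -11.3]
w16 (205, 300) [-16.5 -32.2  -5. ]
w16 (357, 268) [ -1.3  33.9 -11.5]
w16 (365, 300) [-20.8  33.   -8.1]
w16 (284, 270) [96.2  0.9 45.6]
w16 (284, 300) [105.1   0.9  80.3]
w12 (258, 262) [  5.  -11.7 -11.1]
w12 (265, 290) [ 5.2 -8.6  4.4]
w12 (250, 300) [  4.9 -16.2  10. ]
w12 (210, 268) [ 74.7 -53.1  31.7]
w12 (205, 300) [-24.4 -29.9 -10.6]
w12 (357, 268) [74.9 54.  31.7]
w12 (365, 300) [-19.6  33.4  -7.2]
w12 (284, 270) [ 6.6  0.7 -5.9]
w12 (284, 300) [ 5.9  0.7 10.7]
```

```bash
python3 -m creep '[{"grip":1,"dp":[0,-3.5,-1.9],"rotation":[0,0,0]},{"grip":1,"dp":[0,-7,-3.8],"rotation":[0,0,0]},{"grip":1,"dp":[0,-10.5,-5.7],"rotation":[0,0,0]},{"grip":1,"dp":[0,-14,-7.6],"rotation":[0,0,0]},{"grip":1,"dp":[0,-17.5,-9.5],"rotation":[0,0,0]}]'
python3 -m creep '[{"grip":1,"dp":[0,-3.5,-1.9],"rotation":[0,0,0]},{"grip":1,"dp":[0,-7,-3.8],"rotation":[0,0,0]},{"grip":1,"dp":[0,-10.5,-5.7],"rotation":[0,0,0]},{"grip":1,"dp":[0,-14,-7.6],"rotation":[0,0,0]},{"grip":1,"dp":[0,-17.5,-9.5],"rotation":[0,0,0]}]'
python3 -c "
from h import *
stat()
go([.43,-.30,.20],Rdown(68))"
```

```text
time: 28.72
tool_pos: [0.5503, 0.1227, 0.192]
tcp_rot: [-0.169, 1.564, 0.172]
wrist_force: [1.6, 0.4, 0.2]
width: 0.171
time: 29.13
tool_pos: [0.4951, -0.0688, 0.1919]
tcp_rot: [-0.169, 1.563, 0.171]
wrist_force: [0.6, 0.1, -0.4]
width: 0.18
t 29.13 tcp [ 0.4951 -0.0688  0.1919] x [ 0.001  0.001 -1.   ] yaw 102.4 q [-0.19 -0.03  2.03  0.    1.14 -1.98] F [ 0.6  0.1 -0.4] w 0.18
dp cm [-0.85, -21.18, -11.32] rot [0.601, 0.001, -0.002] | calls 1.16
```

```bash
python3 -m creep '[{"grip":1,"dp":[0,-3,-1.6],"rotation":[0.1,0,0]},{"grip":1,"dp":[0,-6,-3.2],"rotation":[0.2,0,0]},{"grip":1,"dp":[-0.5,-9.5,-5],"rotation":[0.32,0,0]},{"grip":1,"dp":[-0.8,-13,-7],"rotation":[0.44,0,0]},{"grip":1,"dp":[-0.8,-16.5,-8.7],"rotation":[0.56,0,0]}]'
python3 -m creep '[{"grip":1,"dp":[0,0,0],"rotation":[0.04,0,0]},{"grip":1,"dp":[0,0,0],"rotation":[0.04,0,0]},{"grip":1,"dp":[0,0,0],"rotation":[0.04,0,0]}]'
python3 look.py w22
```

```text
time: 29.55
tool_pos: [0.4457, -0.2489, 0.2004]
tcp_rot: [0.275, 1.552, -0.274]
wrist_force: [0.9, -1.3, -0.3]
width: 0.173
time: 29.8
tool_pos: [0.4461, -0.2472, 0.1993]
tcp_rot: [0.303, 1.55, -0.3]
wrist_force: [1.0, -0.0, -0.4]
width: 0.171
t 29.8 tcp [ 0.4461 -0.2472  0.1993] x [-0.     0.002 -1.   ] yaw 68.0 q [-0.56 -0.01  2.    0.    1.15 -1.74] F [ 1.  -0.  -0.4] w 0.171
```

View pics/w22.png

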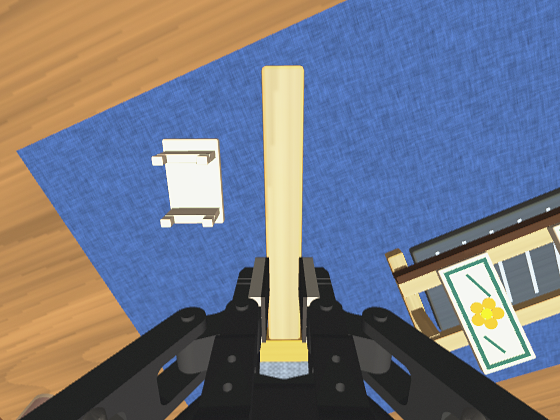

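```bash
python3 - <<'E'
from meas import *
p,d,C=load('w22'); save('w22z',p[125:240,140:240],6)
X=cloud(C,d)
E
```

```text
(no output)
```

View pics/w22z.png

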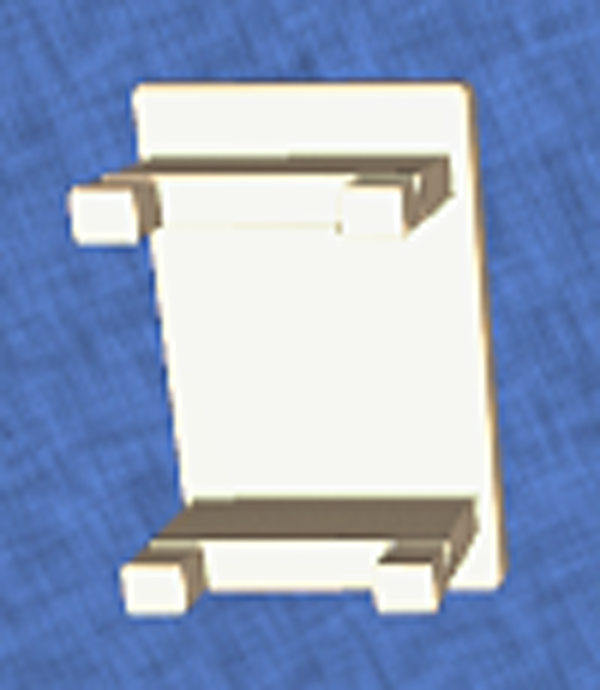

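```bash
python3 - <<'E'
from meas import *
p,d,C=load('w22')
q=np.array([(105,214),(373,208),(156,587),(407,585)])/6+[140-.4,125-.4]
W=onplane(C,q,.047)[:,:2]; print(W.round(4)); c=W.mean(0); ax=W[:2].mean(0)-W[2:].mean(0); print('centre',c.round(4),'len',np.linalg.norm(ax),'yaw',np.degrees(np.arctan2(ax[1],ax[0])))
b=np.array([(137,88),(470,85),(503,585)])/6+[140-.4,125-.4]; B=onplane(C,b,.01)[:,:2]; print(B.round(4),'base centre',((B[0]+B[2])/2).round(4))
E
```

```text
[[ 0.3729 -0.3388]
 [ 0.387  -0.3014]
 [ 0.4284 -0.3607]
 [ 0.443  -0.3235]]
centre [ 0.4078 -0.3311] len 0.05987942769249922 yaw 158.4248808432353
[[ 0.3571 -0.3398]
 [ 0.3772 -0.2886]
 [ 0.4593 -0.3217]] base centre [ 0.4082 -0.3307]
```

```bash
python3 pk.py .408 -.3318 -21.6 .10 .004
```

```text
t 29.85 tcp [ 0.4463 -0.2465  0.1992] x [-0.     0.002 -1.   ] yaw 68.1 q [-0.55 -0.01  2.    0.    1.15 -1.74] F [ 0.2  0.4 -1. ] w 0.177
dp cm [9.9, -9.35, 0.04] rot [-0.005, -0.001, -0.002] | calls 0.65
```

```bash
python3 -m creep '[{"grip":1,"dp":[0,-4,0],"rotation":[0,0,0]},{"grip":1,"dp":[2,-8,0],"rotation":[0,0,0]},{"grip":1,"dp":[6,-9.35,0],"rotation":[-0.005,0,0]},{"grip":1,"dp":[9.8,-9.35,0],"rotation":[-0.005,0,0]},{"grip":1,"dp":[9.8,-9.35,0],"rotation":[-0.005,0,0]}]'
python3 -m creep '[{"grip":1,"dp":[0,0,0],"rotation":[0,0,0]},{"grip":1,"dp":[0,0,0],"rotation":[0,0,0]}]'
python3 look.py w23
python3 pk.py .408 -.3318 -21.6 .065 .004
```

```text
time: 30.27
tool_pos: [0.4066, -0.329, 0.0933]
tcp_rot: [0.304, 1.563, -0.29]
wrist_force: [-2.0, 1.6, -1.9]
width: 0.175
time: 30.43
tool_pos: [0.4125, -0.3331, 0.1023]
tcp_rot: [0.296, 1.55, -0.295]
wrist_force: [1.4, -0.4, -0.2]
width: 0.178
t 30.43 tcp [ 0.4125 -0.3331  0.1023] x [ 0.     0.001 -1.   ] yaw 68.4 q [-0.73  0.13  2.05  0.    0.97 -1.92] F [ 1.4 -0.4 -0.2] w 0.178
t 30.48 tcp [ 0.4133 -0.3339  0.1034] x [ 0.002 -0.001 -1.   ] yaw 68.4 q [-0.73  0.13  2.05  0.    0.96 -1.92] F [ 0.3  0.4 -0. ] w 0.177
dp cm [3.84, -0.0, -0.18] rot [0.0, 0.003, -0.0] | calls 0.18
```

View pics/w23.png

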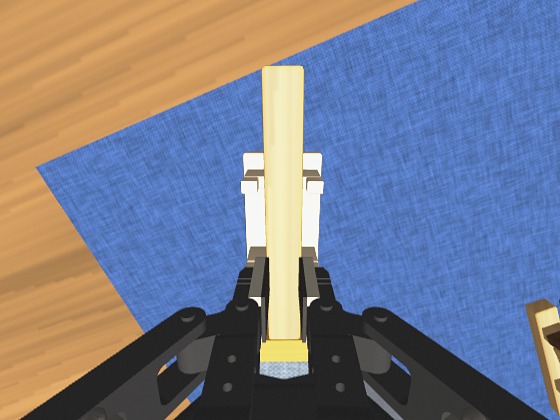

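Centred and aligned over the rest. I'll lower it now.

```bash
python3 -m creep '[{"grip":1,"dp":[1.5,0,-0.15],"rotation":[0,0,0]},{"grip":1,"dp":[3,0,-0.15],"rotation":[0,0,0]},{"grip":1,"dp":[3.8,0,-0.15],"rotation":[0,0,0]},{"grip":1,"dp":[4.1,0,-0.15],"rotation":[0,0,0]},{"grip":1,"dp":[4.1,0,-0.15],"rotation":[0,0,0]}]'
python3 look.py w24
```

```text
time: 30.9
tool_pos: [0.4105, -0.3331, 0.0609]
tcp_rot: [0.297, 1.55, -0.296]
wrist_force: [-0.4, -0.2, -0.5]
width: 0.176
t 30.9 tcp [ 0.4105 -0.3331  0.0609] x [ 0.     0.001 -1.   ] yaw 68.3 q [-0.73  0.18  2.08  0.    0.88 -1.92] F [-0.4 -0.2 -0.5] w 0.176
```

View pics/w24.png

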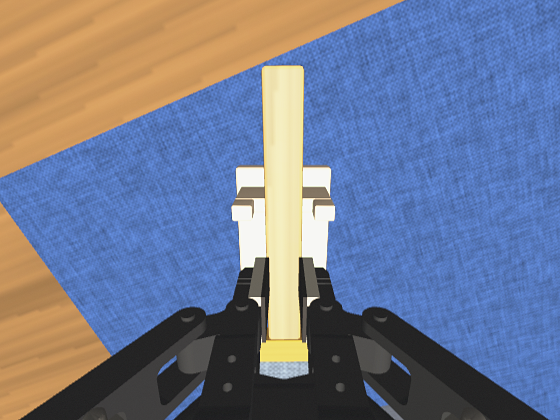

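```bash
python3 -m creep '[{"grip":1,"dp":[0.1,0,0],"rotation":[0,0,0]},{"grip":1,"dp":[0.2,0,0],"rotation":[0,0,0]},{"grip":1,"dp":[0.2,0,0],"rotation":[0,0,0]}]'; python3 -c "
from h import *
stat()"
```

```text
time: 31.2
tool_pos: [0.4108, -0.3339, 0.0599]
tcp_rot: [0.298, 1.549, -0.297]
wrist_force: [-0.1, 1.7, 5.4]
width: 0.171
t 31.2 tcp [ 0.4108 -0.3339  0.0599] x [ 0.001  0.    -1.   ] yaw 68.3 q [-0.73  0.18  2.08  0.    0.88 -1.92] F [-0.1  1.7  5.4] w 0.171
```

```bash
python3 -m creep '[{"grip":3.5,"dp":[0,0,0],"rotation":[0,0,0]},{"grip":3.5,"dp":[0,0,0],"rotation":[0,0,0]},{"grip":3.5,"dp":[-1,0,0],"rotation":[0,0,0]},{"grip":3.5,"dp":[-4,0,0],"rotation":[0,0,0]},{"grip":3.5,"dp":[-8,0,0],"rotation":[0,0,0]}]'
python3 -m creep '[{"grip":5,"dp":[-4,2,0],"rotation":[0,0,0]},{"grip":5,"dp":[-6,6,0],"rotation":[0,0,0]},{"grip":5,"dp":[-6,10,0],"rotation":[0,0,0]},{"grip":5,"dp":[-6,12,0],"rotation":[0,0,0]},{"grip":5,"dp":[-6,12,0],"rotation":[0,0,0]}]'
python3 look.py w25
```

```text
time: 31.62
tool_pos: [0.4073, -0.331, 0.1358]
tcp_rot: [0.302, 1.558, -0.293]
wrist_force: [1.0, -1.0, 0.9]
width: 0.413
time: 32.03
tool_pos: [0.4559, -0.2186, 0.2002]
tcp_rot: [0.297, 1.549, -0.293]
wrist_force: [-0.3, -0.1, -0.3]
width: 0.585
t 32.03 tcp [ 0.4559 -0.2186  0.2002] x [ 0.003  0.002 -1.   ] yaw 68.5 q [-0.5  -0.03  2.01  0.    1.15 -1.69] F [-0.3 -0.1 -0.3] w 0.585
```

View pics/w25.png

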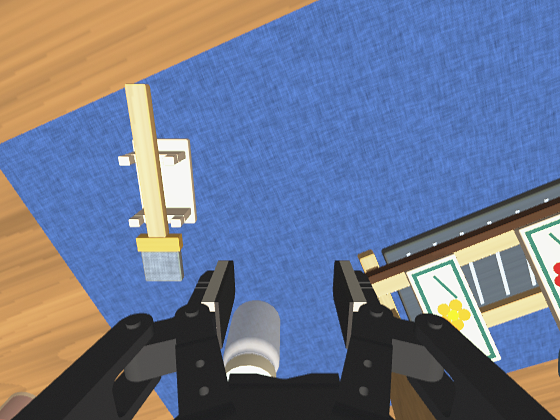

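```bash
python3 -c "
from h import *
go([.4057,.3393,.19],Rdown(80.4))"
```

```text
dp cm [1.0, 50.24, -25.1] rot [-0.208, 0.001, -0.001] | calls 2.7
```

```bash
python3 -m creep '[{"grip":5,"dp":[0,3.6,-1.8],"rotation":[0,0,0]},{"grip":5,"dp":[0,7.2,-3.6],"rotation":[0,0,0]},{"grip":5,"dp":[0,10.8,-5.4],"rotation":[0,0,0]},{"grip":5,"dp":[0,14.4,-7.2],"rotation":[0,0,0]},{"grip":5,"dp":[0,18,-9],"rotation":[0,0,0]}]'
python3 -m creep '[{"grip":5,"dp":[0,3.6,-1.8],"rotation":[0,0,0]},{"grip":5,"dp":[0,7.2,-3.6],"rotation":[0,0,0]},{"grip":5,"dp":[0,10.8,-5.4],"rotation":[0,0,0]},{"grip":5,"dp":[0,14.4,-7.2],"rotation":[0,0,0]},{"grip":5,"dp":[0,18,-9],"rotation":[0,0,0]}]'
python3 -c "
from h import *
stat()
go([.4057,.3393,.19],Rdown(80.4))"
```

```text
time: 32.5
tool_pos: [0.4366, -0.0209, 0.1987]
tcp_rot: [0.3, 1.551, -0.298]
wrist_force: [0.4, -0.3, -0.3]
width: 0.585
time: 32.92
tool_pos: [0.42, 0.1801, 0.1992]
tcp_rot: [0.299, 1.55, -0.297]
wrist_force: [1.1, 0.1, -1.0]
width: 0.588
t 32.92 tcp [0.42   0.1801 0.1992] x [ 0.     0.001 -1.   ] yaw 68.2 q [ 0.35 -0.12  2.1   0.    1.16 -0.84] F [ 1.1  0.1 -1. ] w 0.588
dp cm [0.93, 14.26, -7.24] rot [-0.212, -0.0, -0.001] | calls 0.77
```

```bash
python3 -m creep '[{"grip":5,"dp":[0,3.6,-1.8],"rotation":[-0.07,0,0]},{"grip":5,"dp":[0,7.2,-3.6],"rotation":[-0.14,0,0]},{"grip":5,"dp":[0,10.8,-5.4],"rotation":[-0.21,0,0]},{"grip":5,"dp":[0.9,14.2,-7.2],"rotation":[-0.21,0,0]},{"grip":5,"dp":[0.9,14.2,-7.2],"rotation":[-0.21,0,0]}]'
python3 look.py w26
python3 -c "
from h import *
go([.4057,.3393,.091],Rdown(80.4))"
```

```text
time: 33.33
tool_pos: [0.4053, 0.3425, 0.1893]
tcp_rot: [0.133, 1.568, -0.127]
wrist_force: [0.3, -0.9, 0.4]
width: 0.586
t 33.33 tcp [0.4053 0.3425 0.1893] x [-0.001  0.004 -1.   ] yaw 80.5 q [ 0.65  0.03  1.97  0.    1.13 -0.75] F [ 0.3 -0.9  0.4] w 0.586
dp cm [9.82, -0.02, 0.05] rot [0.002, -0.002, -0.0] | calls 0.47
```

View pics/w26.png

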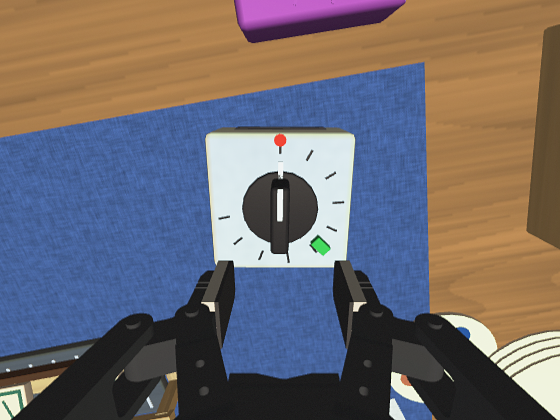

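```bash
python3 -m creep '[{"grip":5,"dp":[4,0,0.05],"rotation":[0,0,0]},{"grip":5,"dp":[7,0,0.05],"rotation":[0,0,0]},{"grip":5,"dp":[9.5,0,0.05],"rotation":[0,0,0]},{"grip":4,"dp":[9.8,0,0.05],"rotation":[0,0,0]},{"grip":1,"dp":[9.8,0,0.05],"rotation":[0,0,0]}]' 40
python3 -m creep '[{"grip":1,"dp":[0,0,0],"rotation":[0,0,0]},{"grip":1,"dp":[0,0,0],"rotation":[0,0,0]},{"grip":1,"dp":[0,0,0],"rotation":[0,0,0]},{"grip":1,"dp":[0,0,0],"rotation":[0,0,0]}]'
python3 -c "
from h import *
stat()"
python3 -m creep '[{"grip":1,"dp":[0,0,0],"rotation":[0.62,0,0]},{"grip":1,"dp":[0,0,0],"rotation":[0.62,0,0]},{"grip":1,"dp":[0,0,0],"rotation":[0.62,0,0]},{"grip":1,"dp":[0,0,0],"rotation":[0.62,0,0]},{"grip":1,"dp":[0,0,0],"rotation":[0.62,0,0]}]'
python3 -c "
from h import *
stat()"
```

```text
time: 33.8
tool_pos: [0.4054, 0.3352, 0.0903]
tcp_rot: [0.132, 1.571, -0.136]
wrist_force: [0.8, -0.8, -0.1]
width: 0.34
time: 34.13
tool_pos: [0.4077, 0.339, 0.0937]
tcp_rot: [0.137, 1.564, -0.129]
wrist_force: [2.2, 5.6, -6.1]
width: 0.152
t 34.13 tcp [0.4077 0.339  0.0937] x [ 0.003  0.005 -1.   ] yaw 80.3 q [ 0.65  0.14  2.06  0.    0.94 -0.76] F [ 2.2  5.6 -6.1] w 0.152
time: 34.55
tool_pos: [0.4074, 0.3384, 0.0937]
tcp_rot: [0.624, 1.479, -0.618]
wrist_force: [0.7, 2.6, -4.7]
width: 0.155
t 34.55 tcp [0.4074 0.3384 0.0937] x [ 0.002  0.003 -1.   ] yaw 44.5 q [ 0.65  0.14  2.06  0.    0.94 -0.13] F [ 0.7  2.6 -4.7] w 0.155
```

Two full turns more (to about -26°), then a last one of about 0.5 rad.

```bash
python3 -m creep '[{"grip":1,"dp":[0,0,0],"rotation":[0.62,0,0]},{"grip":1,"dp":[0,0,0],"rotation":[0.62,0,0]},{"grip":1,"dp":[0,0,0],"rotation":[0.62,0,0]},{"grip":1,"dp":[0,0,0],"rotation":[0.62,0,0]},{"grip":1,"dp":[0,0,0],"rotation":[0.62,0,0]}]'
python3 -m creep '[{"grip":1,"dp":[0,0,0],"rotation":[0.62,0,0]},{"grip":1,"dp":[0,0,0],"rotation":[0.62,0,0]},{"grip":1,"dp":[0,0,0],"rotation":[0.62,0,0]},{"grip":1,"dp":[0,0,0],"rotation":[0.62,0,0]},{"grip":1,"dp":[0,0,0],"rotation":[0.62,0,0]}]'
python3 -m creep '[{"grip":1,"dp":[0,0,0],"rotation":[0.12,0,0]},{"grip":1,"dp":[0,0,0],"rotation":[0.24,0,0]},{"grip":1,"dp":[0,0,0],"rotation":[0.36,0,0]},{"grip":1,"dp":[0,0,0],"rotation":[0.45,0,0]},{"grip":1,"dp":[0,0,0],"rotation":[0.49,0,0]}]'
python3 -m creep '[{"grip":1,"dp":[0,0,0],"rotation":[0,0,0]},{"grip":1,"dp":[0,0,0],"rotation":[0,0,0]}]'
python3 -c "
from h import *
stat()"
```

```text
time: 34.97
tool_pos: [0.4068, 0.3382, 0.0937]
tcp_rot: [1.096, 1.28, -1.092]
wrist_force: [-1.1, 1.7, -2.1]
width: 0.153
time: 35.38
tool_pos: [0.4062, 0.3383, 0.0937]
tcp_rot: [1.544, 0.955, -1.543]
wrist_force: [-2.7, 2.1, -0.5]
width: 0.153
time: 35.8
tool_pos: [0.4058, 0.3386, 0.0937]
tcp_rot: [1.869, 0.6, -1.869]
wrist_force: [-4.3, 4.3, -1.2]
width: 0.154
time: 35.97
tool_pos: [0.4058, 0.3386, 0.0937]
tcp_rot: [1.866, 0.603, -1.867]
wrist_force: [-4.6, 4.2, -0.9]
width: 0.152
t 35.97 tcp [0.4058 0.3386 0.0937] x [-0.001  0.003 -1.   ] yaw -54.4 q [0.65 0.13 2.06 0.   0.95 1.59] F [-4.6  4.2 -0.9] w 0.152
```

```bash
python3 -m creep '[{"grip":5,"dp":[0,0,0],"rotation":[0,0,0]},{"grip":5,"dp":[0,0,0],"rotation":[0,0,0]},{"grip":5,"dp":[-2,0,0],"rotation":[0,0,0]},{"grip":5,"dp":[-6,0,0],"rotation":[0,0,0]},{"grip":5,"dp":[-10,0,0],"rotation":[0,0,0]}]'
python3 -m creep '[{"grip":5,"dp":[-2,0,0],"rotation":[0,0,0]},{"grip":5,"dp":[-2,0,0],"rotation":[0,0,0]}]'
python3 look.py w27; python3 - <<'E'
from dial import *
p=np.load('pics/w27.npz')['p']; save('w27z',p[100:300,180:420],3.2)
E
```

```text
time: 36.38
tool_pos: [0.4055, 0.3364, 0.1924]
tcp_rot: [1.862, 0.6, -1.868]
wrist_force: [0.4, 1.2, 1.2]
width: 0.585
time: 36.55
tool_pos: [0.4104, 0.34, 0.2204]
tcp_rot: [1.88, 0.606, -1.854]
wrist_force: [0.3, 0.7, 0.9]
width: 0.584
t 36.55 tcp [0.4104 0.34   0.2204] x [ 0.011  0.009 -1.   ] yaw -54.3 q [0.64 0.   1.94 0.   1.18 1.59] F [0.3 0.7 0.9] w 0.584
```

View pics/w27z.png

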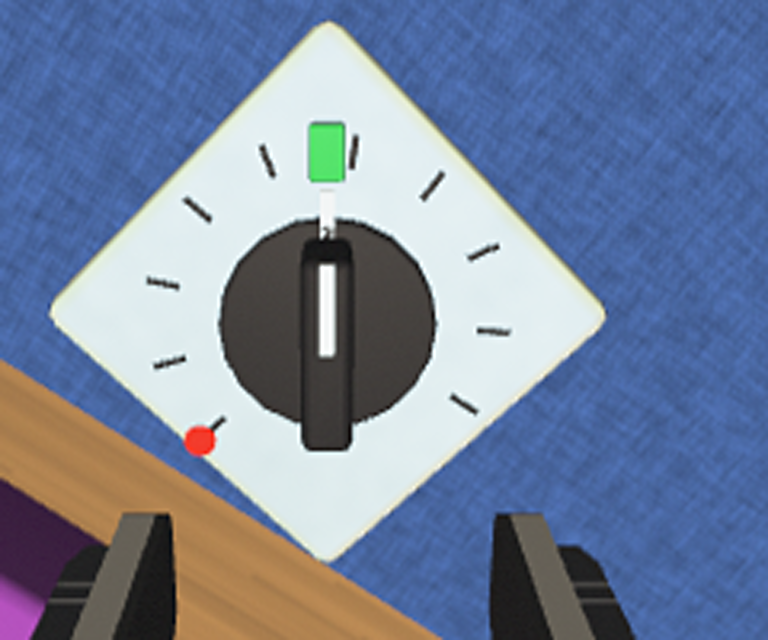

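The pointer stands exactly at the green clip. Before handing in I'll check the rack and brush again, since something may have been knocked.

```bash
python3 - <<'E'
from meas import *
for n in ("top","scene"):
    p,d=bot.read_camera(n); save(n+'3',p); np.savez(f'pics/{n}3.npz',p=p,d=d)
    if n=='top': 
        save('top3r',p[140:215,215:365],5); save('top3b',p[210:280,370:440],6)
        C=cal('top');g=np.load('pics/top0.npz')['p']
    else: save('scene3r',p[120:310,160:320],4)
stat()
E
```

```text
t 36.7 tcp [0.4065 0.3373 0.2125] x [ 0.     0.002 -1.   ] yaw -54.3 q [0.64 0.01 1.95 0.   1.18 1.59] F [-0.7  0.1  0.3] w 0.585
```

View pics/top3.png

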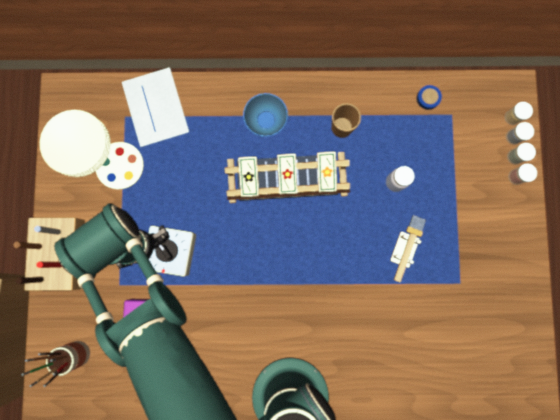

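View pics/top3r.png

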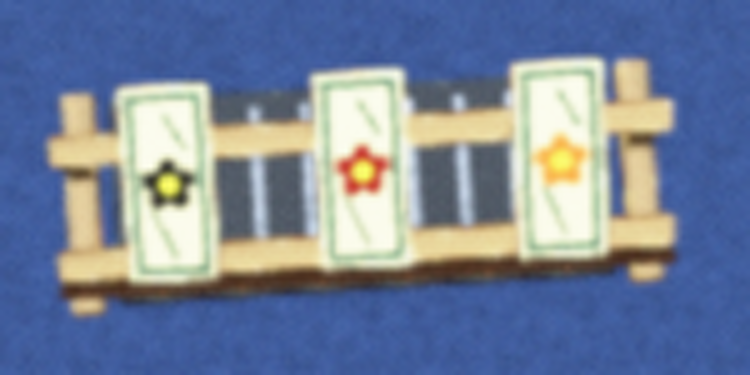

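View pics/scene3r.png

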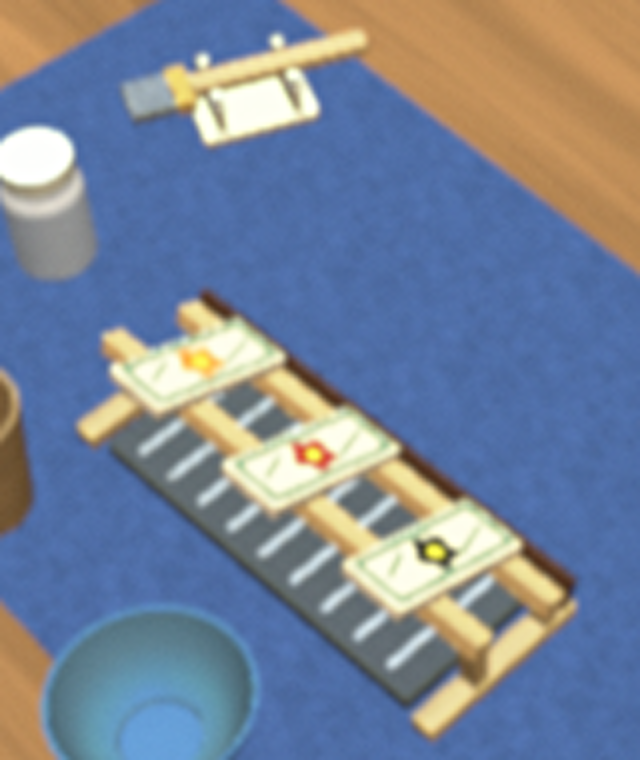

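View pics/top3b.png

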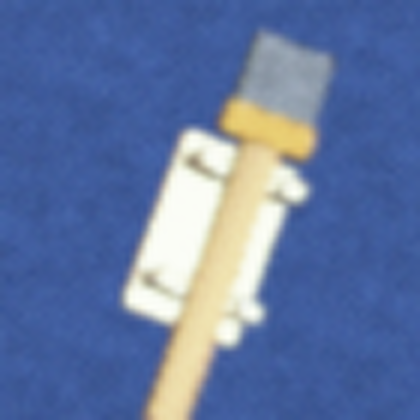

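```bash
python3 - <<'E'
from h import *
print(bot.finish_job())
stat()
E
```

```text
the job is handed in; nothing more can be done
None
the job is handed in; nothing more can be done
```

I handed the job in at about 37 s of the 210 s; the hand-in gives no verdict, so these are my own camera checks.

- **Dial:** I turned it back to the red dot first, using two grips. Once the plaques were up and the brush was in its rest, I turned it to the green clip. A close wrist view shows the pointer centred on the clip.
- **Plaques:** Three were there: black, red and orange flower. I saw no blue-flower plaque (plaque_c) in any view. All three lie lengthwise on both rails against the lip, about 110 mm apart, by eye from the pictures. I first let go of the black one about 4–5 mm short of the lip, so I regripped it and slid it down.
- **Brush:** It lies level in both forks. It looked centred in the pictures; I did not measure it again after letting go.
- **Jar, cup and bowl:** They look unmoved in the last top view, and I left the purple look-alike box alone.
- **Disagreement:** The wrist and top cameras disagreed by about 3 mm on the control box position, which is well inside the tolerances.

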